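Sort two stool screws on a sloped thread gauge

TASK

Two height screws for the examination stools have been mixed up: one has a fine thread, the other a coarse one. Sort them on the sloped blue thread gauge: lay each screw gently, without dropping it, along the pair of notched plates whose notches match its thread, plates wholly under the thread, so that it drops fully home between the teeth, then let go and leave both lying there. Do not disturb the spectacles, mirror, phone or spectacle case.

Things in the scene. Friction and masses are not known exactly. Their poses are not given: they have to be found in the camera images.
- fine_screw_mid (a point): Fine-threaded steel height screw, 142 mm long, about 0.4 kg, on the table. Thread 30 mm in diameter, 98 mm long, pitch 6 mm, crests 2.4 mm wide, root 23 mm; a 30 x 30 mm square end 24 mm long, at the other end a journal 19 mm thick, 20 mm long. Point: on the axis, middle of the thread, centre of a groove, 15 mm up; x along the axis to the square end. Grip here; it may be laid either way round.
- coarse_screw_mid (a point): Coarse-threaded steel height screw, the same in size and looks but for its thread: pitch 10 mm, crests 4 mm wide, root 19 mm. Point and axes as for the fine screw.
- fine_gauge_seat (a point): Where the middle of the fine screw's thread lies when fully seated in the fine gauge (one or two pitches up or down are as good). x up the slope along the plates, y across, z squarely out of the slope, 30 degrees from vertical. A tooth stands at x = 0: the screw meshes with a groove there, with 0.8 mm of play either way. Seated axis 38 mm above the deck; on the tooth tips it is 3 mm higher.
- coarse_gauge_seat (a point): Where the middle of the coarse screw's thread lies when fully seated in the coarse gauge (one pitch up or down is as good); axes as for the fine one. A tooth stands at x = 0: the screw meshes with a groove there, with 1.4 mm of play either way. Seated axis 38 mm above the deck; on the tooth tips it is 5 mm higher.
- fine_gauge: Fixed fine gauge on the deck: two parallel steel plates on edge, 66 mm long, 4 mm thick, 12 mm apart (20 mm over both), 24 mm high from the deck to the notch floors; 11 rounded teeth on each upper edge, pitch 6 mm, 2 mm wide, 3 mm high. Origin on the table below it.
- coarse_gauge: Fixed coarse gauge, the same but with 7 teeth on each plate, pitch 10 mm, 3.2 mm wide, 5 mm high. The two gauges stand side by side, 90 mm apart, either one on either side. Origin on the table below it.
- stand: Fixed blue sheet-steel stand, 130 mm deep, 180 mm wide; its flat deck, 150 mm long, rises at 30 degrees from the low front edge (-x of the stand, 22 mm up) to the back edge (98 mm up). It stands with its low side away from the robot. Origin on the table under the deck's centre; x to the high back. Only the gauges stand on the deck.
- spectacles: Folded black spectacles standing on the table, 24 x 138 x 43 mm, to be left alone; origin underneath.
- mirror: Mirror in an orange frame lying flat, 130 x 180 x 12 mm, to be left alone; origin underneath.
- phone: Phone lying flat, 150 x 72 x 9 mm, to be left alone; origin underneath, x along its length.
- case: Dark red hard spectacle case, 60 x 160 x 42 mm, to be left alone; origin underneath.
Mind the look-alikes: they are no part of the job. What is shaped like the part that bears fine_screw_mid but green or red is not meant.

How it is judged (in metres and radians):
At the end, for the whole second after the job is handed in: Each screw lies at rest, released, on the gauge of its own pitch: thread fully down between the teeth (axis within 1.5 mm of the seated height), its middle within 14.5 mm of the gauge's middle along the plates and 3 mm across them, in line with the plates to 0.05 rad (z of fine_screw_mid in the frame of fine_gauge_seat between -0.003 and 0.0015 m and x of fine_screw_mid in the frame of fine_gauge_seat between -0.0145 and 0.0145 m and y of fine_screw_mid in the frame of fine_gauge_seat between -0.003 and 0.003 m and angle between the x axis of fine_screw_mid and the x axis of fine_gauge_seat, either way round below 0.05 rad and z of coarse_screw_mid in the frame of coarse_gauge_seat between -0.003 and 0.0015 m and x of coarse_screw_mid in the frame of coarse_gauge_seat between -0.0145 and 0.0145 m and y of coarse_screw_mid in the frame of coarse_gauge_seat between -0.003 and 0.003 m and angle between the x axis of coarse_screw_mid and the x axis of coarse_gauge_seat, either way round below 0.05 rad and linear speed of each of fine_screw, coarse_screw below 0.02 m/s); the robot touches nothing.
It fails at once if the spectacles, mirror, phone or spectacle case is moved more than 15 mm (distance of any of spectacles, mirror, phone, case from where it was at the start of the episode above 0.015 m).
It fails at once if a screw is pressed on a gauge with over 50 N (contact force between any of fine_screw, coarse_screw and fine_gauge above 50 N or contact force between any of fine_screw, coarse_screw and coarse_gauge above 50 N).
It fails at once if a screw is let fall from more than about 12 mm (faster than 0.5 m/s out of the fingers) ((linear speed of fine_screw above 0.5 m/s and contact force between fine_screw and the fingers below 0.05 N) or (linear speed of coarse_screw above 0.5 m/s and contact force between coarse_screw and the fingers below 0.05 N)).
It also fails if it takes over 54 s, if anything falls off the work surface, if the arm or the gripper's body presses on something with over 40 N, if the wrist force passes 120 N, or if a joint passes its speed limit or range.

ROBOT

A 6-joint arm with a two-finger parallel gripper is mounted at the origin on the work surface. World frame = base frame: x ahead of the robot, y to its left, z up, the work surface at z = 0. Lengths are in mm, angles in rad, forces in N, time in s.
With the tool pointing down it reaches from about 275 to 850 mm from the base axis. Payload 19 kg.
Tool frame: the origin (TCP) lies between the finger pads; the fingertips stand 14 mm ahead of it and the grasp point (between the pads) lies 5 mm behind it; x points along the fingers, y is the direction in which the jaws open and shut, and the axes are right-handed (so a half turn about x gives the same grasp; the last joint's range is limited). The gripper opens to 85 mm and grips with 20 to 120 N. Pads are 22 mm wide; open, the fingers measure 114 mm over their backs; the gripper's body (76 mm by 85 mm) begins 54 mm behind the grasp point. The pads swing forward as they close: fully open they stand 13 mm farther back than shut.
Start: joints at [-1.264, 0.15, 1.437, -0, 1.554, -0.134], TCP at [245.303, -520.018, 245.267] pointing down, gripper open.
Joint ranges: [-2.8, 2.8], [-0.68, 2.1], [0.12, 2.68], [-1.39, 4.53], [0.16, 2.79], [-2.81, 2.81]. Speed limits (rad/s): [1.89, 1.89, 2.22, 3.01, 3.01, 3.01].

INTERFACE

Orientations are given as a unit quaternion [x, y, z, w].
In Python, from workcell import r, viewer, close_job gives the robot as it stands.
- The arm moves only by the tool drive_tool, never from a script. Its argument "steps" is a list that holds one entry, the list of rows, each a list of 7 numbers: the shift along the tool's x, y, z in m, then the turn, a rotation vector about the tool's x, y, z in rad, then the closure, from -1 (fully open) to 1 (shut). A call has 1 to 8 rows; each row is the pose to reach, as a shift and turn from the pose measured when the call began, along the tool's axes at that moment; what a row does not reach only later rows make up. A row lasts 1/8 s, in which the tool goes at most 62.5 mm and 10.7 degrees, less where a joint would pass 70% of its speed; a pose out of reach is approached as far as the arm can. A call with a gripper value outside its range is refused whole. The fingers move at their own pace and stop on an object; the grip force is fixed at half the most. Time passes only in rows, so rows that repeat a pose let the fingers close. It gives the time, the measured TCP pose, the force and the opening at its end, in the units of the state.
- r.observe(): the state, without advancing time (a new reading comes with each control period).
- viewer.snapshot(name): name is "side" or "top"; returns (picture, depth): 420x560x3 uint8, red, green, blue; 420x560 float32, mm along the optical axis (not along the pixel's ray), 0 where there is no reading.
- viewer.get_calibration(name): a dict with "mtx" (3x3 intrinsics, pixels), "dist_coeffs" ([k1, k2, p1, p2, k3] as OpenCV has them; the pictures are not rectified), "extrinsics" (4x4, takes a point from camera to world coordinates). Camera axes: x right, y down, z forward; pixel columns grow to the right and rows downward; lengths in mm; the calibration is good to about 2 mm. A picture is of the moment at which its call begins. get_calibration takes no time and is no camera call.
- close_job(): hands the job in, once; it reports no verdict.
The state is a dict: "t": time; "joint_positions": joint angles; "qvel": joint speeds; "joint_torque": joint torques, N m; "position": TCP position; "tcp_rot": TCP orientation; "ft_force": force on the tool from outside, world axes, zero at the start; "wrist_torque": the same for the moment, N m; "gripper_width": opening from 0.0 (shut) to 1.0 (fully open).
Only numpy, scipy, OpenCV 4.12 (cv2) and the standard library are available. Lean on these libraries where they do the work, as an engineer would, in place of code of your own. Each camera call takes 0.05 s, during which the arm holds its last target.

## Working session

There is one attempt and no reset: what is moved stays moved. The work goes in short steps, Python scripts to look and compute and a tool call to move; the robot and the scene stay as the last step left them, time stands still between calls to the robot, and variables do not carry over. Pictures are saved under pics/ and viewed, and the job is handed in when it is done.

Besides the shell and the picture viewer there is one more tool, called after ">>>" as name(argument=value, ...), one argument or row to a line, values as JSON. drive_tool: Moves the arm, as the interface text tells. Its arguments: {"type":"object","properties":{"steps":{"type":"array","items":{"type":"array","items":{"type":"array","items":{"type":"number"}}}}},"required":["steps"]}

```bash
ls; mkdir -p pics
python3 - <<'E'
from workcell import r, viewer
import cv2,numpy as np
print(r.observe())
for n in("side","top"):
    p,d=viewer.snapshot(n); cv2.imwrite(f"pics/{n}0.png",p[:,:,::-1]); np.save(f"pics/{n}0.npy",d)
    c=viewer.get_calibration(n); print({k:np.round(v,4).tolist() for k,v in c.items()})
E
```

```text
pics
{'t': 0.0, 'joint_positions': array([-1.26399291e+00,  1.50969167e-01,  1.43803205e+00, -3.60583926e-05,
        1.55381789e+00, -1.34018623e-01]), 'qvel': array([-8.70599416e-05,  3.13960322e-04,  2.08027994e-03, -1.96990405e-03,
       -7.45235020e-04,  7.69969905e-04]), 'joint_torque': array([ 6.59264583e-05, -7.13054037e+01, -5.70864022e+01, -9.94292418e-05,
        8.84308945e-03,  5.69096369e-05]), 'position': array([ 245.23195603, -519.81787473,  244.68453967]), 'tcp_rot': array([-0.68994993, -0.15502636,  0.69005016, -0.15416455]), 'ft_force': array([-0.98486452,  0.19153937, -0.35296199]), 'wrist_torque': array([ 0.00519614, -0.0052571 , -0.0101727 ]), 'gripper_width': 0.9979212044923382}
{'mtx': [[543.0123, 0.0, 279.2126], [0.0, 543.0123, 213.4303], [0.0, 0.0, 1.0]], 'dist_coeffs': [-0.1783, 0.0, 0.0, 0.0, 0.0], 'extrinsics': [[-0.9793, -0.1008, 0.1755, 250.6895], [-0.2024, 0.4756, -0.8561, 1241.7273], [0.0028, -0.8739, -0.4861, 815.709], [0.0, 0.0, 0.0, 1.0]]}
{'mtx': [[416.1101, 0.0, 280.4489], [0.0, 416.1101, 212.6431], [0.0, 0.0, 1.0]], 'dist_coeffs': [0.0328, 0.0, 0.0, 0.0, 0.0], 'extrinsics': [[-0.0229, -0.9984, 0.0521, 457.7881], [-0.9997, 0.0228, -0.0035, -33.4058], [0.0023, -0.0521, -0.9986, 1088.1721], [0.0, 0.0, 0.0, 1.0]]}
```

View pics/top0.png

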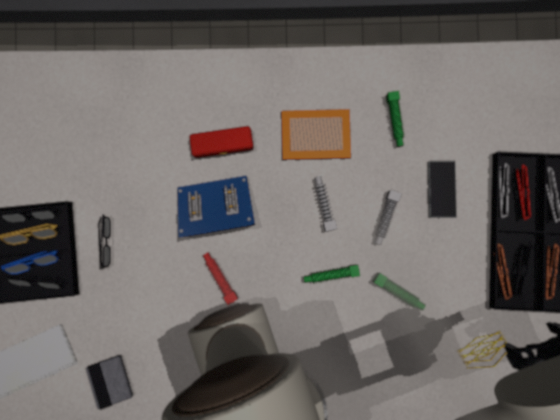

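View pics/side0.png

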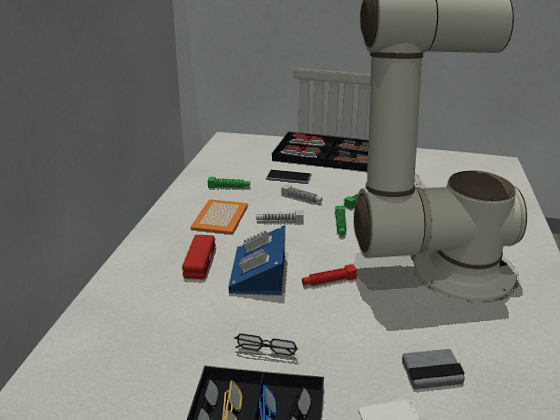

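Run:
```python
import cv2,numpy as np
t=cv2.imread('pics/top0.png');s=cv2.imread('pics/side0.png')
cv2.imwrite('pics/c1.png',cv2.resize(t[160:260,300:420],None,fx=6,fy=6,interpolation=cv2.INTER_CUBIC))
cv2.imwrite('pics/c2.png',cv2.resize(t[165:245,165:265],None,fx=7,fy=7,interpolation=cv2.INTER_CUBIC))
cv2.imwrite('pics/c3.png',cv2.resize(s[175:305,215:335],None,fx=4.5,fy=4.5,interpolation=cv2.INTER_CUBIC))
```

```text
(no output)
```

View pics/c1.png

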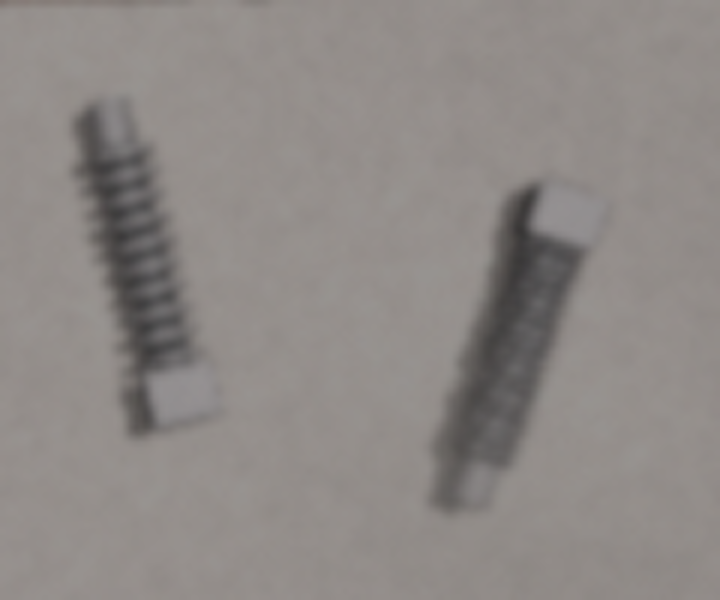

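View pics/c2.png

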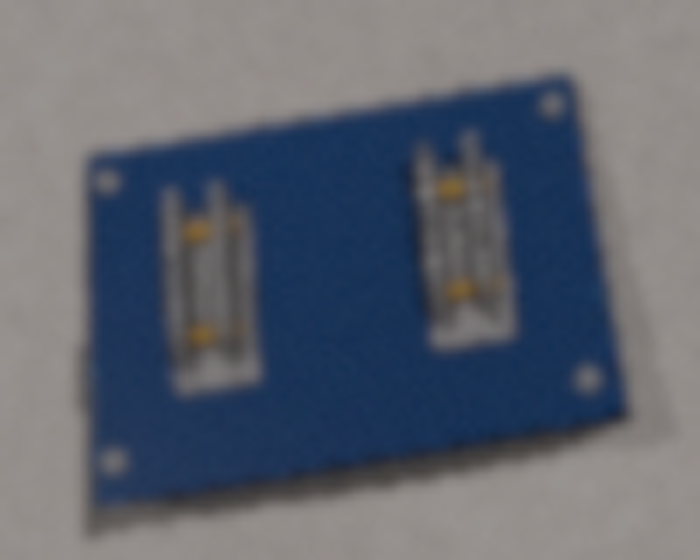

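View pics/c3.png

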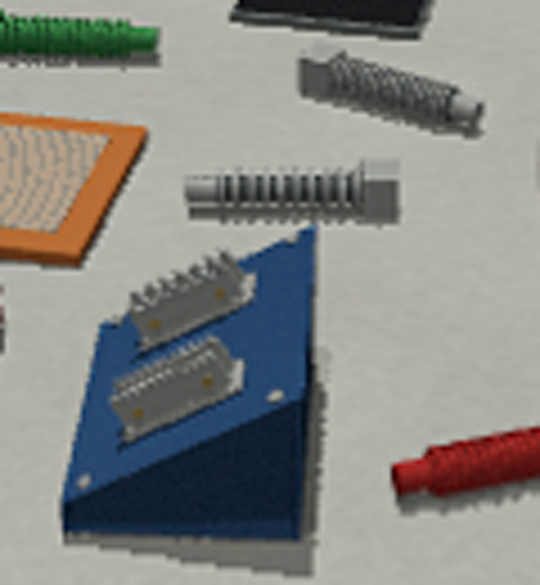

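The side crop shows the wide-toothed gauge at the back (side px ~(258,240), top px ~(231,199), lower y). The fine-toothed gauge is nearer the side camera (side ~(254,262), top ~(195,207)). The candidates are the two steel screws: top (324,204), with widely spaced crests, is the coarse one, and top (387,217), with dense thread, is the fine one. The green and red ones are look-alikes. Next I measure positions.

```bash
cat > h.py <<'E'
import cv2,numpy as np
from workcell import viewer
from scipy.spatial.transform import Rotation as R
def cal(n):
    c=viewer.get_calibration(n); return np.array(c['mtx'],float),np.array(c['dist_coeffs'],float),np.array(c['extrinsics'],float)
def cloud(n,d):
    K,D,E=cal(n); h,w=d.shape
    u,v=np.meshgrid(np.arange(w),np.arange(h))
    xy=cv2.undistortPoints(np.stack([u,v],-1).reshape(-1,1,2).astype(float),K,D).reshape(h,w,2)
    P=np.concatenate([xy*d[...,None],d[...,None]],-1)
    return P@E[:3,:3].T+E[:3,3]
def ray(n,uv):
    K,D,E=cal(n)
    xy=cv2.undistortPoints(np.array(uv,float).reshape(-1,1,2),K,D).reshape(-1,2)
    d=np.c_[xy,np.ones(len(xy))]@E[:3,:3].T
    return E[:3,3],d
def atz(n,uv,z):
    o,d=ray(n,uv); return o+d*((z-o[2])/d[:,2])[:,None]
def proj(n,P):
    K,D,E=cal(n); Ei=np.linalg.inv(E)
    return cv2.projectPoints(np.array(P,float).reshape(-1,1,3),cv2.Rodrigues(Ei[:3,:3])[0],Ei[:3,3],K,D)[0].reshape(-1,2)
E
python3 - <<'E'
from h import *
np.set_printoptions(suppress=True,precision=1)
for n in('top','side'):
    d=np.load(f'pics/{n}0.npy'); im=cv2.imread(f'pics/{n}0.png').astype(int); C=cloud(n,d)
    boxes={'top':dict(co=(310,172,340,236),fi=(370,185,402,248)),'side':dict(co=(252,207,306,227),fi=(278,183,325,206))}[n]
    x,y=(345,240) if n=='top' else (330,230)
    print(n,'table z',np.median(C[y:y+10,x:x+10,2]),C[y:y+10,x:x+10,2].std())
    for k,(a,b,c,e) in boxes.items():
        P=C[b:e,a:c].reshape(-1,3); P=P[(P[:,2]>8)&(P[:,2]<45)]
        m=P.mean(0); w,v=np.linalg.eigh(np.cov(P[:,:2].T)); ax=v[:,1]; t=(P[:,:2]-m[:2])@ax; s=(P[:,:2]-m[:2])@v[:,0]
        q=np.percentile(t,[1,99]); mid=m[:2]+ax*q.mean()
        print(k,len(P),m,'ang',np.degrees(np.arctan2(ax[1],ax[0])),'ext',np.ptp(t),np.ptp(s),'mid',mid,'zmax',np.percentile(P[:,2],95))
    b=(im[...,0]>im[...,2]*1.6+15)&(d>0)
    a=np.zeros_like(b); a[165:305,160:300]=1; b&=a.astype(bool)
    P=C[b]; P=P[P[:,2]>15]
    # plane by svd w/ trimming
    for _ in range(6):
        m=P.mean(0); nn=np.linalg.svd(P-m,full_matrices=False)[2][2]; nn*=np.sign(nn[2]); r=(P-m)@nn; P=P[abs(r)<max(2,2*r.std())] if _<5 else P
    print('deck',len(P),m,nn,'tilt',np.degrees(np.arccos(nn[2])),'yaw of -n',np.degrees(np.arctan2(-nn[1],-nn[0])),r.std())
    rect=cv2.minAreaRect(P[:,:2].astype(np.float32)); print(rect, P[:,2].min(),P[:,2].max())
E
```

```text
top table z 1.4760628258356974 108.13111854976479
co 525 [ 531.1 -149.6   27. ] ang -167.75959636704806 ext 146.2142439027117 30.15501602444955 mid [ 535.9 -148.6] zmax 33.55022579766305
fi 595 [ 500.4 -306.9   26.6] ang 160.2581317758527 ext 141.19389034252555 30.2501514818701 mid [ 495.8 -305.3] zmax 33.08748925832026
deck 2243 [528.6 123.8  66.2] [0.5 0.1 0.9] tilt 30.044168681790584 yaw of -n -171.38925371813855 1.1243378266859523
((533.528564453125, 126.034912109375), (126.98294830322266, 176.50601196289062), 8.426732063293457) 24.000305301535263 101.51391851580354
side table z -0.23398396429269042 4.616140161575648
co 369 [ 526.7 -143.3   21.2] ang -167.90285626393333 ext 141.18336929392768 41.47285015662848 mid [ 533.4 -141.8] zmax 30.374341210637635
fi 342 [ 497.8 -301.4   21.2] ang 161.53299019552995 ext 143.43530837829823 37.27410821249394 mid [ 495.3 -300.6] zmax 30.511590668675296
deck 1047 [524.3 147.1  63.5] [0.5 0.1 0.9] tilt 29.891234810097007 yaw of -n -171.25329131914756 1.0709330389459044
((533.3536376953125, 132.07415771484375), (130.64210510253906, 181.62591552734375), 8.937073707580566) 19.823868128677873 98.93176063563635
```

Run:
```python
from h import *
from scipy.optimize import least_squares
np.set_printoptions(suppress=True,precision=1)
t=cv2.imread('pics/top0.png');s=cv2.imread('pics/side0.png')
def W(p,L): 
    x,y,a=p[:3]; c,s=np.cos(a),np.sin(a); L=np.array(L,float)
    return np.c_[x+c*L[:,0]-s*L[:,1],y+s*L[:,0]+c*L[:,1],L[:,2]]
# stand local x to back (toward robot)
cor=[[-65,-90,22],[-65,90,22],[65,90,98],[65,-90,98]]  # local y=+90 -> world y negative
uvt=[(178.1,187.1),(247.4,175.7),(255,223.9),(178.1,236.9)]
# side crop: scale 4.5 offset 215,175
uvs=[(215+65/4.5,175+497/4.5),(215+100/4.5,175+323/4.5),(215+315/4.5,175+227/4.5),(215+305/4.5,175+402/4.5)]
for n,uv in(('top',uvt),('side',uvs)):
    f=lambda p:(proj(n,W(p,cor)+[0,0,p[3] if len(p)>3 else 0])-uv).ravel()
    for p0 in([533,128,np.radians(-171.3)],[533,128,np.radians(-171.3),0]):
        q=least_squares(f,p0); print(n,q.x,np.degrees(q.x[2]),q.fun)
```

```text
top [534.3 125.3  -3. ] -171.62633832075994 [ 0.1 -0.2  0.  -0.4 -1.   0.4  0.9  0.2]
top [533.9 124.3  -3.    6.1] -171.61724740330362 [-0.1 -0.3  0.2 -0.6 -0.8  0.5  0.7  0.4]
side [531.8 130.7  -3. ] -171.3283850585034 [-0.7  1.7  0.3  0.4  0.7 -1.1 -0.3 -1.3]
side [538.  106.1  -3.  -17.1] -171.20152428324965 [ 0.1  1.1  0.6  0.7  0.1 -0.4 -0.7 -1.4]
```

```bash
cat >> h.py <<'E'
from workcell import r
def toolR(axis,n=(0,0,1)):
    """tool x=-n; tool z along axis(projected); y = z x x"""
    n=np.array(n,float);x=-n/np.linalg.norm(n);a=np.array(axis,float);z=a-(a@x)*x;z/=np.linalg.norm(z)
    return np.c_[x,np.cross(z,x),z]
def rel(p,Rt):
    o=r.observe();R0=R.from_quat(o['tcp_rot']).as_matrix()
    best=None
    for f in(1,-1):
        T=Rt@np.diag([1,f,f]); rv=R.from_matrix(R0.T@T).as_rotvec()
        c=R0.T@(np.array(p)-o['position'])/1000
        print('flip' if f<0 else 'same','shift',np.round(c,4),'rot',np.round(rv,4),'deg',np.round(np.degrees(np.linalg.norm(rv)),1))
    print('t',o['t'],'pos',np.round(o['position'],1),'j',np.round(o['joint_positions'],2),'F',np.round(o['ft_force'],1),'w',round(o['gripper_width'],3))
def yawv(d): return np.array([np.cos(np.radians(d)),np.sin(np.radians(d)),0])
E
python3 - <<'E'
from h import *
rel([536.6,-145.5,120],toolR(yawv(-167.8)))
E
```

```text
same shift [ 0.125  -0.2141 -0.4232] rot [ 0.2279 -0.      0.0011] deg 13.1
flip shift [ 0.125  -0.2141 -0.4232] rot [-2.9137e+00 -1.6000e-03 -0.0000e+00] deg 166.9
t 0.1 pos [ 245.2 -519.8  244.8] j [-1.26  0.15  1.44 -0.    1.55 -0.13] F [-0.2 -0.2 -0.4] w 1.0
```

>>> drive_tool(
  steps=[
    [[0.12,-0.214,-0.423,0.228,0,0,-0.3],[0.12,-0.214,-0.423,0.228,0,0,-0.3],[0.12,-0.214,-0.423,0.228,0,0,-0.3],[0.12,-0.214,-0.423,0.228,0,0,-0.3],[0.12,-0.214,-0.423,0.228,0,0,-0.3],[0.12,-0.214,-0.423,0.228,0,0,-0.3],[0.12,-0.214,-0.423,0.228,0,0,-0.3],[0.12,-0.214,-0.423,0.228,0,0,-0.3]],
  ],
)

```text
t: 1.1
position: [537.4, -143.7, 124.3]
tcp_rot: [-0.703, -0.076, 0.703, -0.075]
ft_force: [0.5, -1.0, 0.5]
gripper_width: 0.648
```

Run:
```python
from h import *
p,d=viewer.snapshot('side'); cv2.imwrite('pics/s1.png',cv2.resize(p[120:270,200:400,::-1],None,fx=4,fy=4,interpolation=cv2.INTER_CUBIC))
rel([536.6,-145.5,17],toolR(yawv(-167.8)))
o=r.observe();print(proj('side',[o['position']]))
```

```text
same shift [0.1055 0.0059 0.004 ] rot [0.0022 0.0005 0.004 ] deg 0.3
flip shift [0.1055 0.0059 0.004 ] rot [-3.1394e+00 -6.2000e-03  8.0000e-04] deg 179.9
t 1.15 pos [ 539.4 -139.3  122.5] j [-0.39  0.19  1.65  0.    1.31  0.96] F [-1.2  7.2 -4.2] w 0.653
[[277.42015788 185.75453612]]
```

View pics/s1.png

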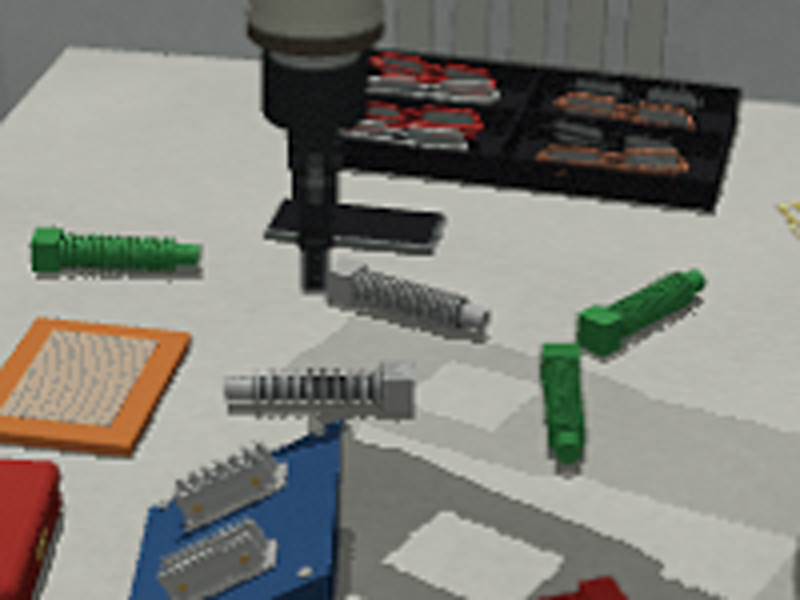

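>>> drive_tool(
  steps=[
    [[0.05,0.006,0.003,0.002,0,0.004,-0.3],[0.09,0.006,0.003,0.002,0,0.004,-0.3],[0.105,0.006,0.003,0.002,0,0.004,-0.3],[0.105,0.006,0.003,0.002,0,0.004,-0.3],[0.105,0.006,0.003,0.002,0,0.004,0.2],[0.105,0.006,0.003,0.002,0,0.004,1],[0.105,0.006,0.003,0.002,0,0.004,1],[0.105,0.006,0.003,0.002,0,0.004,1]],
  ],
)

```text
t: 2.15
position: [538.6, -146.1, 19.6]
tcp_rot: [0.704, 0.075, -0.702, 0.076]
ft_force: [-1.8, -0.5, 9.3]
gripper_width: 0.318
```

Run:
```python
from h import *
p,d=viewer.snapshot('side'); cv2.imwrite('pics/s2.png',cv2.resize(p[170:270,220:340,::-1],None,fx=6,fy=6,interpolation=cv2.INTER_CUBIC))
rel([536.6,-145.5,17],toolR(yawv(-167.8)))
o=r.observe();print(proj('side',[o['position']]))
```

```text
same shift [ 0.0026 -0.001   0.0018] rot [ 0.0003 -0.002  -0.0023] deg 0.2
flip shift [ 0.0026 -0.001   0.0018] rot [-3.1413  0.0036 -0.0032] deg 180.0
t 2.2 pos [ 538.6 -146.1   19.6] j [-0.4   0.3   1.75 -0.    1.1   0.96] F [-1.4 -1.7  9. ] w 0.316
[[278.10108878 215.68087634]]
```

View pics/s2.png

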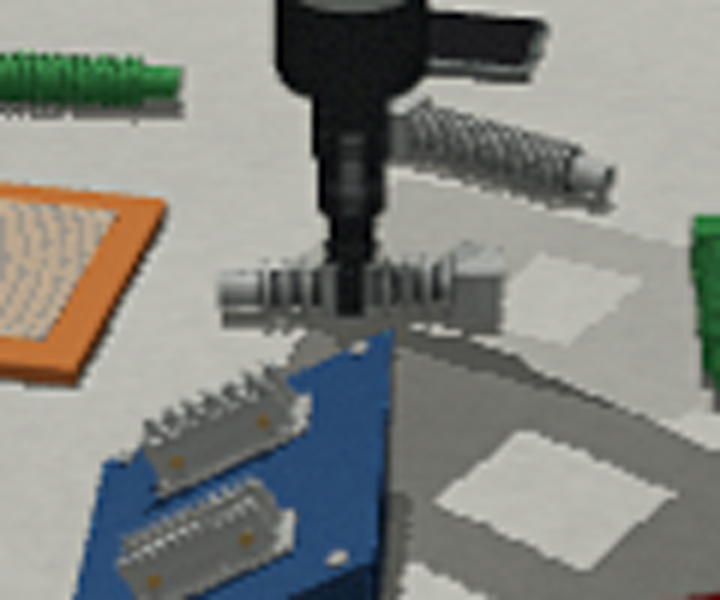

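>>> drive_tool(
  steps=[
    [[-0.06,0,0,0,0,0,1],[-0.12,0,0,0,0,0,1],[-0.16,0,0,0,0,0,1],[-0.18,0,0,0,0,0,1]],
  ],
)

```text
t: 2.7
position: [538.5, -145.9, 203.2]
tcp_rot: [0.705, 0.074, -0.701, 0.077]
ft_force: [0.1, -0.0, -4.3]
gripper_width: 0.317
```

```bash
cat >> h.py <<'E'
def stand(p):
    x,y,a=p; c,s=np.cos(a),np.sin(a)
    # deck centre frame: x up slope
    X=np.array([c*np.cos(np.pi/6),s*np.cos(np.pi/6),.5]);Y=np.array([-s,c,0]);Z=np.cross(X,Y)
    return np.array([x,y,60.]),np.c_[X,Y,Z]
def onstand(p,L):
    o,M=stand(p); return o+np.array(L,float)@M.T
def overlay(img,n,p,gx,off,sc,fx=(0,0)):
    h=img.copy()
    for gy,col in((45,(0,255,0)),(-45,(0,255,255))):
        hh=29 if gy>0 else 27
        for a in(-10,10):
            L=[[gx-33,gy+a,hh],[gx+33,gy+a,hh],[gx+33,gy+a,0],[gx-33,gy+a,0]]
            q=(proj(n,onstand(p,L))+.5-off)*sc
            cv2.polylines(h,[np.int32(q)],True,col,1)
    L=[[-75,-90,0],[75,-90,0],[75,90,0],[-75,90,0]]
    cv2.polylines(h,[np.int32((proj(n,onstand(p,L))+.5-off)*sc)],True,(255,255,255),1)
    return h
E
python3 - <<'E'
from h import *
t=cv2.imread('pics/top0.png');s=cv2.imread('pics/side0.png')
A=cv2.resize(t[165:245,165:265],None,fx=7,fy=7,interpolation=cv2.INTER_CUBIC)
B=cv2.resize(s[220:300,220:300],None,fx=7,fy=7,interpolation=cv2.INTER_CUBIC)
cv2.imwrite('pics/o1.png',overlay(A,'top',(534.3,125.3,np.radians(-171.6)),0,np.array([165,165]),7))
cv2.imwrite('pics/o2.png',overlay(B,'side',(531.8,130.7,np.radians(-171.3)),0,np.array([220,220]),7))
E
```

```text
(no output)
```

View pics/o1.png

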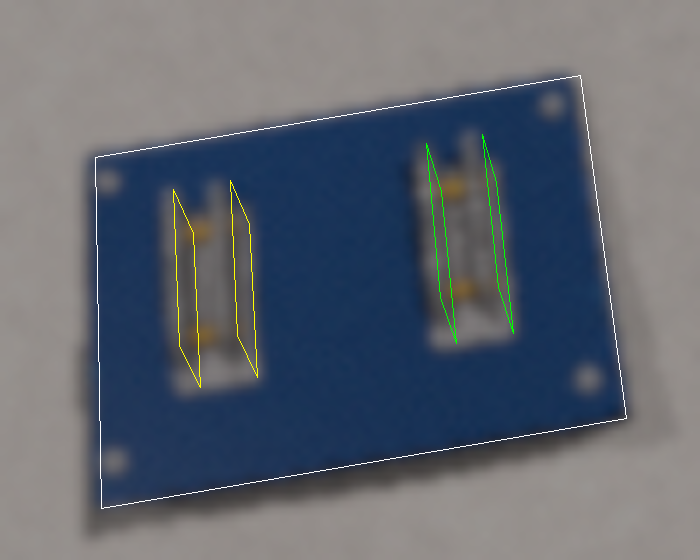

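View pics/o2.png

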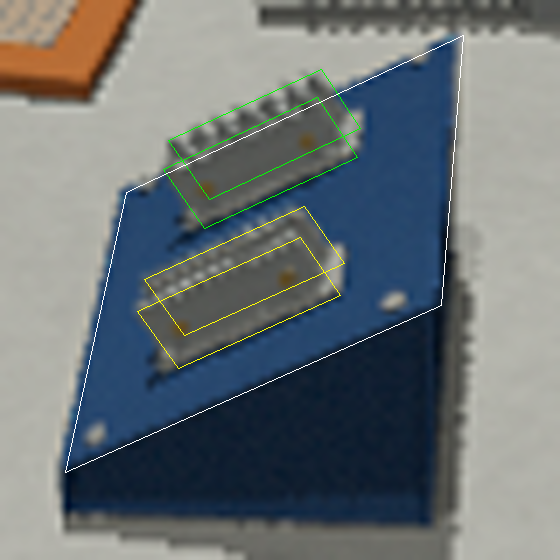

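Run:
```python
from h import *
p=(534.3,131,np.radians(-171.4)); o,M=stand(p); s=onstand(p,[[0,45,38]])[0]; print(s,M)
rel(s+M[:,2]*(4.6+50)-M[:,0]*2.5,toolR(M[:,0],M[:,2]))
```

```text
[559.81546169  89.34713438  92.90896534] [[-0.85628814  0.14953534  0.49437819]
 [-0.12950141 -0.98875638  0.07476767]
 [ 0.5         0.          0.8660254 ]]
same shift [ 0.0637 -0.2239 -0.0997] rot [ 0.0605 -0.529  -0.0209] deg 30.5
flip shift [ 0.0637 -0.2239 -0.0997] rot [-2.9744  0.0318 -0.8058] deg 176.6
t 2.7 pos [ 538.5 -145.9  203.2] j [-0.4   0.13  1.55 -0.    1.46  0.96] F [ 0.1 -0.  -4.3] w 0.317
```

>>> drive_tool(
  steps=[
    [[0,-0.06,-0.03,0.015,-0.13,0,1],[0,-0.12,-0.06,0.03,-0.26,-0.01,1],[0.02,-0.18,-0.09,0.045,-0.4,-0.015,1],[0.05,-0.224,-0.1,0.06,-0.529,-0.021,1],[0.064,-0.224,-0.1,0.06,-0.529,-0.021,1],[0.064,-0.224,-0.1,0.06,-0.529,-0.021,1],[0.064,-0.224,-0.1,0.06,-0.529,-0.021,1]],
  ],
)

```text
t: 3.58
position: [589.6, 92.8, 140.8]
tcp_rot: [-0.5, -0.037, 0.863, -0.065]
ft_force: [0.5, -0.4, -3.3]
gripper_width: 0.315
```

Run:
```python
from h import *
p=(534.3,131,np.radians(-171.4)); o,M=stand(p); s=onstand(p,[[0,45,38]])[0]
rel(s+M[:,2]*(4.6+15)-M[:,0]*2.5,toolR(M[:,0],M[:,2]))
a,_=viewer.snapshot('side');b,_=viewer.snapshot('top')
cv2.imwrite('pics/s3.png',cv2.resize(a[200:300,210:310,::-1],None,fx=6,fy=6,interpolation=cv2.INTER_CUBIC))
cv2.imwrite('pics/t3.png',cv2.resize(b[150:250,165:265,::-1],None,fx=6,fy=6,interpolation=cv2.INTER_CUBIC))
```

```text
same shift [ 0.0369 -0.001  -0.0004] rot [-0.0008 -0.0033  0.0003] deg 0.2
flip shift [ 0.0369 -0.001  -0.0004] rot [3.1408e+00 4.0000e-04 5.2000e-03] deg 180.0
t 3.575 pos [589.6  92.8 140.8] j [ 0.05  0.59  1.14 -0.05  1.93  1.47] F [ 0.5 -0.4 -3.3] w 0.315
```

View pics/s3.png

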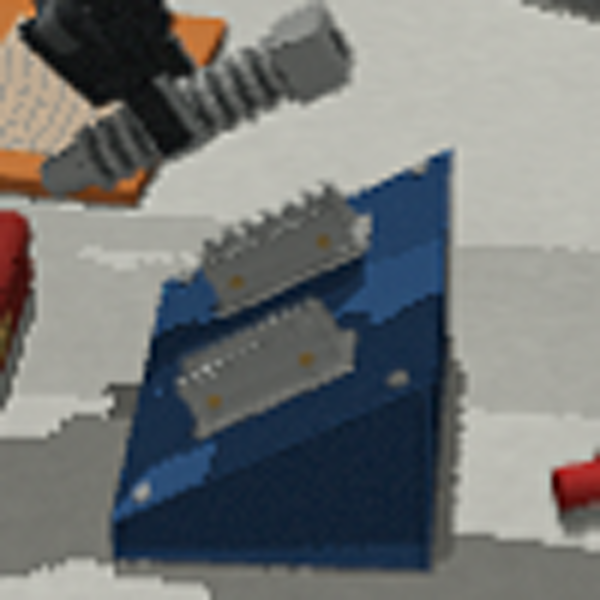

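View pics/t3.png

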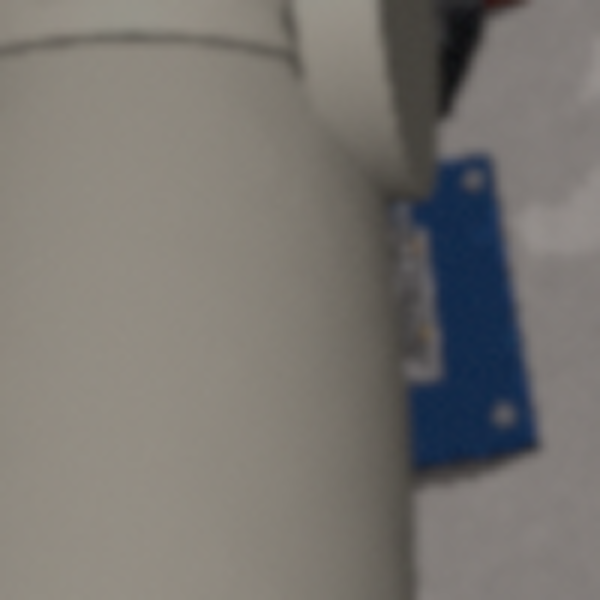

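>>> drive_tool(
  steps=[
    [[0.02,-0.001,0,0,0,0,1],[0.035,-0.001,0,0,-0.003,0,1],[0.036,-0.001,0,0,-0.003,0,1],[0.036,-0.001,0,0,-0.003,0,1]],
  ],
)

```text
t: 4.18
position: [572.1, 91.0, 110.3]
tcp_rot: [-0.499, -0.037, 0.863, -0.064]
ft_force: [0.4, -0.4, -4.2]
gripper_width: 0.316
```

Run:
```python
from h import *
p=(534.3,131,np.radians(-171.4)); o,M=stand(p); s=onstand(p,[[0,45,38]])[0]
rel(s+M[:,2]*(4.6+0)-M[:,0]*2.5,toolR(M[:,0],M[:,2]))
a,_=viewer.snapshot('side');cv2.imwrite('pics/side4.png',a[:,:,::-1])
b,_=viewer.snapshot('top');cv2.imwrite('pics/top4.png',b[:,:,::-1])
ob=r.observe();Rt=R.from_quat(ob['tcp_rot']).as_matrix();P=ob['position']+Rt@np.array([4.6,0,0])
u=(proj('side',np.array([P+Rt[:,2]*k for k in(-50,0,50)]))-[225,205])*8
print(u)
I=cv2.resize(a[205:275,225:310,::-1],None,fx=8,fy=8,interpolation=cv2.INTER_CUBIC)
cv2.imwrite('pics/s4.png',I)
```

```text
same shift [ 0.0166 -0.0002 -0.0004] rot [-0.0012 -0.0014  0.0005] deg 0.1
flip shift [ 0.0166 -0.0002 -0.0004] rot [3.1404e+00 8.0000e-04 2.1000e-03] deg 179.9
t 4.175 pos [572.1  91.  110.3] j [ 0.05  0.57  1.23 -0.05  1.86  1.47] F [ 0.4 -0.4 -4.2] w 0.316
[[ 46.45346278 256.50201242]
 [177.83370285 194.33121487]
 [312.24144627 130.72534377]]
```

View pics/s4.png

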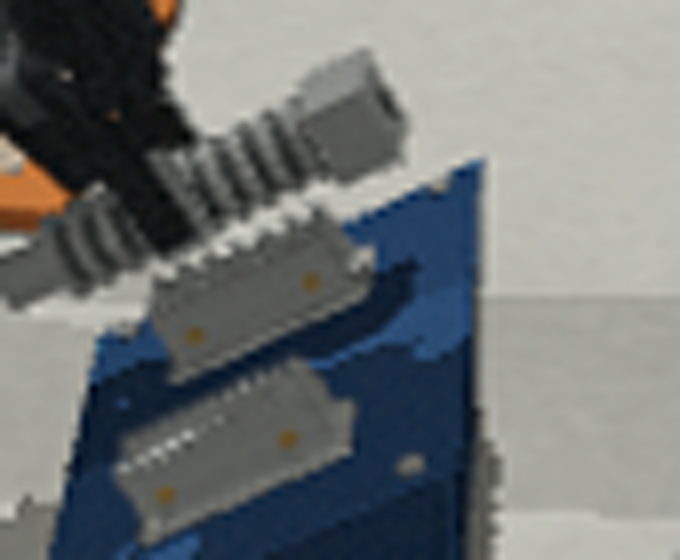

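Run:
```python
from h import *
a=cv2.imread('pics/side0.png');b=cv2.imread('pics/side4.png')
def rot(im,c,k=12):
    Mx=cv2.getRotationMatrix2D(c,-25,k); Mx[:,2]+=np.array([390,140])-c; return cv2.warpAffine(im,Mx,(780,280),flags=cv2.INTER_CUBIC)
cv2.imwrite('pics/r.png',np.vstack([rot(a,(257.,241.)),rot(b,(254.,234.))]))
```

```text
(no output)
```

View pics/r.png

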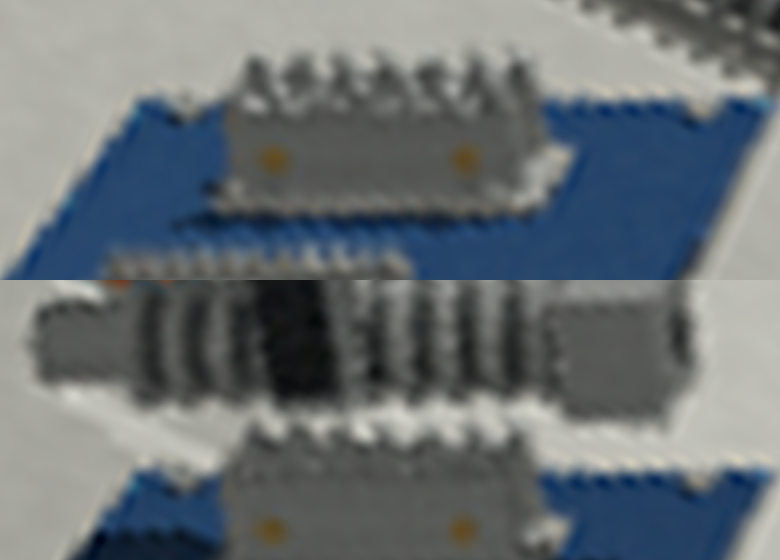

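Run:
```python
from h import *
np.set_printoptions(suppress=True,precision=1)
p=(534.3,131,np.radians(-171.4))
c=np.array((254.,234.));Mx=cv2.getRotationMatrix2D((254.,234.),-25,12); Mx[:,2]+=np.array([390,140])-c
L=[[0,45,38+16.6],[0,45,38],[-30,53,29],[0,53,29],[30,53,29],[-30,37,29],[0,37,29],[30,37,29],[-33,37,24],[33,37,24],[0,35,0]]
q=proj('side',onstand(p,L)); print(np.c_[L,q@Mx[:,:2].T+Mx[:,2]])
```

```text
[[  0.   45.   54.6 349.8  54.6]
 [  0.   45.   38.  361.5 125.2]
 [-30.   53.   29.  248.9 147.4]
 [  0.   53.   29.  379.1 147. ]
 [ 30.   53.   29.  511.1 146.6]
 [-30.   37.   29.  224.9 179.5]
 [  0.   37.   29.  356.2 179.3]
 [ 30.   37.   29.  489.3 179.1]
 [-33.   37.   24.  215.6 200.4]
 [ 33.   37.   24.  506.1 200.4]
 [  0.   35.    0.  373.6 304.9]]
```

>>> drive_tool(
  steps=[
    [[0.004,0,0.003,0,0,0,1],[0.008,0,0.003,0,0,0,1],[0.009,0,0.003,0,0,0,1],[0.009,0,0.003,0,0,0,1]],
  ],
)

```text
t: 4.78
position: [565.1, 90.1, 103.8]
tcp_rot: [-0.499, -0.037, 0.863, -0.064]
ft_force: [0.8, 0.2, -4.2]
gripper_width: 0.315
```

>>> drive_tool(
  steps=[
    [[0.001,0,0,0,0,0,1],[0.0015,0,0,0,0,0,1],[0.002,0,0,0,0,0,1],[0.002,0,0,0,0,0,1]],
  ],
)

```text
t: 5.28
position: [564.2, 90.0, 102.1]
tcp_rot: [-0.499, -0.037, 0.863, -0.064]
ft_force: [0.1, 1.3, -4.4]
gripper_width: 0.316
```

```bash
cat > st.py <<'E'
from h import *
import sys
gy=float(sys.argv[1]); off=float(sys.argv[2])
p=(534.3,131,np.radians(-171.4)); o,M=stand(p); s=onstand(p,[[0,gy,38]])[0]
ob=r.observe();Rt=R.from_quat(ob['tcp_rot']).as_matrix();q=ob['position']+Rt@np.array([float(sys.argv[3]),0,off])
print('gauge-frame mid',np.round(M.T@(q-s),2),'F gauge',np.round(M.T@ob['ft_force'],1),'t',ob['t'],'w',round(ob['gripper_width'],3),'torque',np.round(ob['wrist_torque'],2))
E
python3 st.py 45 1 4.6
```

```text
gauge-frame mid [1.77 0.05 5.6 ] F gauge [-2.4 -1.3 -3.6] t 5.275 w 0.316 torque [ 0.09 -0.6  -0.01]
```

>>> drive_tool(
  steps=[
    [[0.0005,0,0,0,0,0,1],[0.001,0,0,0,0,0,1],[0.001,0,0,0,0,0,1]],
  ],
)

```text
t: 5.65
position: [563.9, 89.9, 101.7]
tcp_rot: [-0.5, -0.037, 0.863, -0.064]
ft_force: [4.0, 0.3, 2.9]
gripper_width: 0.32
```

>>> drive_tool(
  steps=[
    [[0.0005,0,0,0,0,0,1],[0.001,0,0,0,0,0,1],[0.001,0,0,0,0,0,1]],
  ],
)

```text
t: 6.02
position: [563.9, 89.9, 101.5]
tcp_rot: [-0.5, -0.037, 0.863, -0.064]
ft_force: [6.7, 2.0, 8.7]
gripper_width: 0.317
```

```bash
python3 st.py 45 1 4.6
```

```text
gauge-frame mid [1.73 0.04 4.85] F gauge [-1.7 -1.  11. ] t 6.025 w 0.317 torque [ 0.26 -0.42 -0.09]
```

>>> drive_tool(
  steps=[
    [[0.001,0,0.0005,0,0,0,1],[0.001,0,0.001,0,0,0,1],[0.001,0,0.0015,0,0,0,1],[0.001,0,0.002,0,0,0,1],[0.001,0,0.002,0,0,0,1]],
  ],
)

```text
t: 6.65
position: [562.9, 89.4, 102.2]
tcp_rot: [-0.502, -0.037, 0.862, -0.065]
ft_force: [13.3, -0.3, 6.2]
gripper_width: 0.32
```

```bash
python3 st.py 45 1 4.6
```

```text
gauge-frame mid [3.   0.37 4.97] F gauge [-8.3  2.3 12. ] t 6.65 w 0.32 torque [-0.03 -1.65  0.08]
```

>>> drive_tool(
  steps=[
    [[0.0005,0,0.001,0,0,0,1],[0.0005,0,0.0015,0,0,0,1],[0.0005,0,0.002,0,0,0,1],[0.0005,0,0.0025,0,0,0,1],[0.0005,0,0.0025,0,0,0,1]],
  ],
)

```text
t: 7.28
position: [561.2, 88.8, 103.3]
tcp_rot: [-0.503, -0.037, 0.861, -0.065]
ft_force: [9.3, -1.5, 3.5]
gripper_width: 0.315
```

```bash
python3 st.py 45 1 4.6
```

```text
gauge-frame mid [5.01 0.77 5.  ] F gauge [-6.1  2.9  7.5] t 7.275 w 0.315 torque [-0.18 -1.36  0.25]
```

>>> drive_tool(
  steps=[
    [[0.001,-0.0007,0.001,0,0,0,1],[0.001,-0.0007,0.0015,0,0,0,1],[0.001,-0.0007,0.002,0,0,0,1],[0.001,-0.0007,0.0025,0,0,0,1],[0.001,-0.0007,0.0025,0,0,0,1]],
  ],
)

```text
t: 7.9
position: [558.1, 89.1, 103.2]
tcp_rot: [-0.502, -0.037, 0.861, -0.065]
ft_force: [0.2, 0.1, -5.0]
gripper_width: 0.319
```

```bash
python3 st.py 45 1 4.6
python3 - <<'E'
from h import *
b,_=viewer.snapshot('side');b=np.ascontiguousarray(b[:,:,::-1])
def rot(im,c,k=12):
    Mx=cv2.getRotationMatrix2D(c,-25,k); Mx[:,2]+=np.array([390,140])-c; return cv2.warpAffine(im,Mx,(780,400),flags=cv2.INTER_CUBIC)
cv2.imwrite('pics/r2.png',rot(b,(254.,234.)))
E
```

```text
gauge-frame mid [7.62 0.02 3.38] F gauge [-2.7 -0.1 -4.2] t 7.9 w 0.319 torque [ 0.11 -0.65 -0.06]
```

View pics/r2.png

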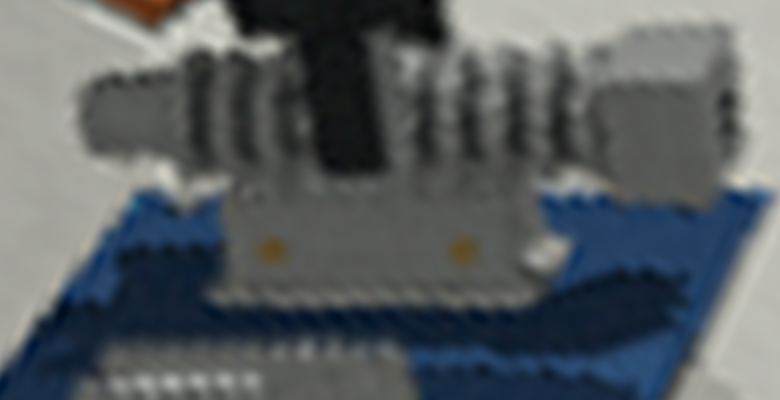

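>>> drive_tool(
  steps=[
    [[0.001,0,0,0,0,0,1],[0.002,0,0,0,0,0,1],[0.002,0,0,0,0,0,1],[0.002,0,0,0,0,0,1]],
  ],
)

```text
t: 8.45
position: [557.1, 89.0, 101.4]
tcp_rot: [-0.502, -0.037, 0.861, -0.065]
ft_force: [-0.1, 0.2, -4.1]
gripper_width: 0.316
```

```bash
python3 st.py 45 1 4.6
```

```text
gauge-frame mid [ 7.55 -0.04  1.41] F gauge [-2.  -0.2 -3.6] t 8.45 w 0.316 torque [ 0.06 -0.64 -0.02]
```

>>> drive_tool(
  steps=[
    [[0.0008,0,0,0,0,0,1],[0.0015,0,0,0,0,0,1],[0.0015,0,0,0,0,0,1],[0.0015,0,0,0,0,0,1]],
  ],
)

```text
t: 8.95
position: [556.7, 88.9, 100.6]
tcp_rot: [-0.503, -0.037, 0.861, -0.065]
ft_force: [4.4, 1.4, 6.0]
gripper_width: 0.317
```

```bash
python3 st.py 45 1 4.6
```

```text
gauge-frame mid [ 7.49 -0.01  0.47] F gauge [-0.9 -0.8  7.5] t 8.95 w 0.317 torque [ 0.2  -0.43 -0.12]
```

>>> drive_tool(
  steps=[
    [[0,0,0,0,0,0,0.2],[0,0,0,0,0,0,-0.2],[0,0,0,0,0,0,-0.3],[0,0,0,0,0,0,-0.3]],
  ],
)

```text
t: 9.45
position: [556.7, 88.9, 100.5]
tcp_rot: [-0.503, -0.037, 0.861, -0.065]
ft_force: [0.4, -0.2, 0.1]
gripper_width: 0.649
```

>>> drive_tool(
  steps=[
    [[-0.03,0,0,0,0,0,-0.3],[-0.08,0,0,0,0,0,-0.3],[-0.13,0,0,0,0,0,-0.3]],
  ],
)

```text
t: 9.82
position: [620.2, 98.6, 215.1]
tcp_rot: [-0.503, -0.037, 0.861, -0.065]
ft_force: [0.7, 0.0, 0.1]
gripper_width: 0.648
```

Run:
```python
from h import *
b,_=viewer.snapshot('side');b=np.ascontiguousarray(b[:,:,::-1])
def rot(im,c,k=12):
    Mx=cv2.getRotationMatrix2D(c,-25,k); Mx[:,2]+=np.array([390,140])-c; return cv2.warpAffine(im,Mx,(780,400),flags=cv2.INTER_CUBIC)
cv2.imwrite('pics/r3.png',rot(b,(254.,234.)))
rel([497.5,-305,120],toolR(yawv(160.8)))
```

```text
same shift [0.178  0.3806 0.1114] rot [ 0.4728  0.4969 -0.1248] deg 39.9
flip shift [0.178  0.3806 0.1114] rot [-2.5835  0.1681  0.6692] deg 153.2
t 9.875 pos [622.9  98.9 220.6] j [ 0.06  0.62  0.93 -0.05  2.1   1.47] F [4.1 1.2 5. ] w 0.647
```

View pics/r3.png

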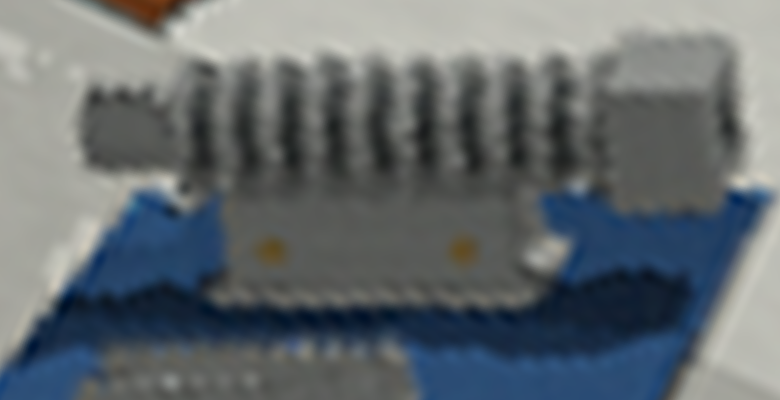

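>>> drive_tool(
  steps=[
    [[0.0,0.05,0.014,0.06,0.06,-0.016,-0.3],[0.02,0.1,0.028,0.12,0.12,-0.03,-0.3],[0.05,0.16,0.045,0.18,0.19,-0.05,-0.3],[0.08,0.22,0.06,0.25,0.26,-0.07,-0.3],[0.11,0.28,0.08,0.33,0.35,-0.09,-0.3],[0.14,0.34,0.1,0.4,0.43,-0.11,-0.3],[0.17,0.378,0.111,0.473,0.497,-0.125,-0.3],[0.178,0.38,0.112,0.473,0.497,-0.125,-0.3]],
  ],
)

```text
t: 10.88
position: [494.7, -306.9, 119.6]
tcp_rot: [0.697, -0.12, -0.697, -0.12]
ft_force: [0.1, 0.9, 0.0]
gripper_width: 0.644
```

>>> drive_tool(
  steps=[
    [[0,0,0,0,0,0,-0.3]],
  ],
)

```text
t: 11.0
position: [493.9, -307.4, 118.9]
tcp_rot: [-0.696, 0.12, 0.697, 0.12]
ft_force: [0.4, -0.2, -0.6]
gripper_width: 0.65
```

Run:
```python
from h import *
p,d=viewer.snapshot('side'); cv2.imwrite('pics/s5.png',cv2.resize(p[130:240,230:370,::-1],None,fx=5,fy=5,interpolation=cv2.INTER_CUBIC))
b,_=viewer.snapshot('top'); cv2.imwrite('pics/t5.png',cv2.resize(b[150:270,165:265,::-1],None,fx=5,fy=5,interpolation=cv2.INTER_CUBIC))
rel([494.5,-303,18],toolR(yawv(160.8)))
print((proj('side',[[494.5,-303,15],r.observe()['position']])-[230,130])*5)
```

```text
same shift [ 0.1019 -0.003   0.0018] rot [-0.004  -0.0002  0.0002] deg 0.2
flip shift [ 0.1019 -0.003   0.0018] rot [3.1376e+00 3.0000e-04 3.0000e-04] deg 179.8
t 11.1 pos [ 495.2 -306.4  119.9] j [-0.69  0.24  1.59  0.    1.31  1.22] F [0.3 0.1 0.5] w 0.651
[[356.7842473  325.20890396]
 [360.27911976 174.5140679 ]]
```

View pics/s5.png

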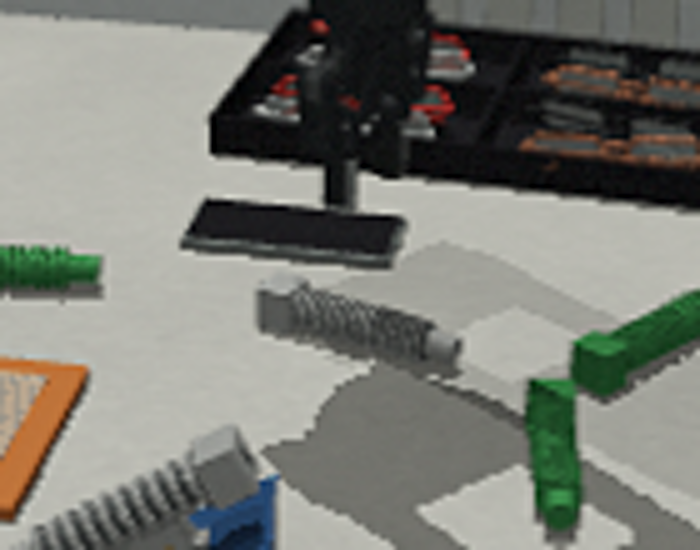

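View pics/t5.png

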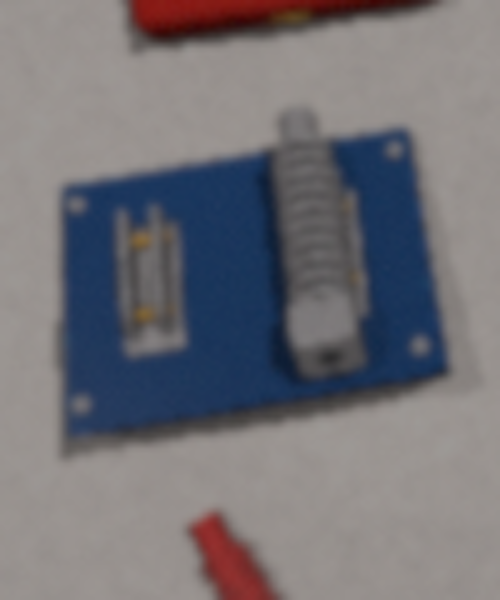

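>>> drive_tool(
  steps=[
    [[0.05,-0.003,0.002,-0.004,0,0,-0.3],[0.09,-0.003,0.002,-0.004,0,0,-0.3],[0.101,-0.003,0.002,-0.004,0,0,-0.3],[0.101,-0.003,0.002,-0.004,0,0,-0.3],[0.101,-0.003,0.002,-0.004,0,0,0.2],[0.101,-0.003,0.002,-0.004,0,0,1],[0.101,-0.003,0.002,-0.004,0,0,1],[0.101,-0.003,0.002,-0.004,0,0,1]],
  ],
)

```text
t: 12.1
position: [495.2, -303.5, 21.0]
tcp_rot: [0.698, -0.118, -0.696, -0.118]
ft_force: [-0.7, 1.3, 10.9]
gripper_width: 0.321
```

Run:
```python
from h import *
p,d=viewer.snapshot('side'); cv2.imwrite('pics/s6.png',cv2.resize(p[150:220,260:350,::-1],None,fx=7,fy=7,interpolation=cv2.INTER_CUBIC))
rel([494.5,-303,150],toolR(yawv(160.8)))
```

```text
same shift [-0.129  -0.0002  0.0005] rot [-0.0003 -0.0033 -0.0007] deg 0.2
flip shift [-0.129  -0.0002  0.0005] rot [ 3.1413e+00 -1.1000e-03  5.2000e-03] deg 180.0
t 12.15 pos [ 495.2 -303.5   21. ] j [-0.68  0.33  1.69  0.    1.11  1.22] F [-0.5  0.3  9.7] w 0.321
```

View pics/s6.png

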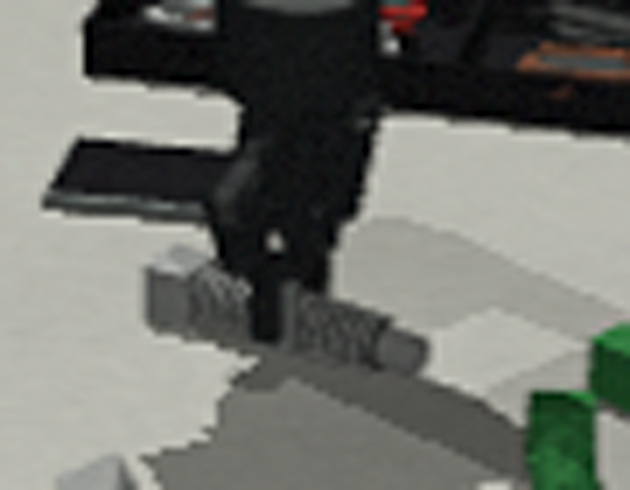

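>>> drive_tool(
  steps=[
    [[-0.06,0,0,0,0,0,1],[-0.12,0,0,0,0,0,1],[-0.18,0,0,0,0,0,1],[-0.24,0,0,0,0,0,1]],
  ],
)

```text
t: 12.65
position: [494.1, -302.8, 264.0]
tcp_rot: [0.699, -0.119, -0.696, -0.117]
ft_force: [0.5, -1.5, -3.3]
gripper_width: 0.32
```

Run:
```python
from h import *
p=(534.3,131,np.radians(-171.4)); o,M=stand(p); s=onstand(p,[[0,-45,38]])[0]; print(s)
rel(s+M[:,2]*(6+110)-M[:,0]*1.5,toolR(M[:,0],M[:,2]))
```

```text
[546.35728078 178.33520867  92.90896534]
same shift [ 0.0706 -0.4992  0.0569] rot [-0.475  -0.5173  0.1251] deg 40.9
flip shift [ 0.0706 -0.4992  0.0569] rot [2.5747 0.1682 0.6957] deg 153.1
t 12.65 pos [ 494.1 -302.8  264. ] j [-0.68  0.15  1.4   0.    1.59  1.22] F [ 0.5 -1.5 -3.3] w 0.32
```

>>> drive_tool(
  steps=[
    [[-0.02,-0.06,0.006,-0.06,-0.06,0.015,1],[-0.03,-0.12,0.012,-0.12,-0.12,0.03,1],[-0.03,-0.18,0.02,-0.18,-0.19,0.045,1],[-0.03,-0.24,0.03,-0.24,-0.26,0.06,1],[-0.03,-0.3,0.036,-0.3,-0.33,0.08,1],[-0.03,-0.36,0.043,-0.36,-0.4,0.1,1],[-0.03,-0.42,0.05,-0.42,-0.46,0.11,1],[-0.03,-0.48,0.057,-0.475,-0.517,0.125,1]],
  ],
)

```text
t: 13.65
position: [598.3, 171.2, 294.2]
tcp_rot: [-0.498, -0.038, 0.864, -0.066]
ft_force: [1.7, -1.1, -3.0]
gripper_width: 0.323
```

Run:
```python
from h import *
p=(534.3,131,np.radians(-171.4)); o,M=stand(p); s=onstand(p,[[0,-45,38]])[0]
rel(s+M[:,2]*(6+40)-M[:,0]*1.5,toolR(M[:,0],M[:,2]))
```

```text
same shift [ 0.1535 -0.0148 -0.0587] rot [ 0.0018  0.0001 -0.0007] deg 0.1
flip shift [ 0.1535 -0.0148 -0.0587] rot [-3.1398e+00  1.0000e-03  2.0000e-04] deg 179.9
t 13.65 pos [598.3 171.2 294.2] j [0.15 0.59 0.83 0.   2.24 1.57] F [ 1.7 -1.1 -3. ] w 0.323
```

>>> drive_tool(
  steps=[
    [[0.05,-0.015,-0.03,0.002,0,0,1],[0.1,-0.015,-0.058,0.002,0,0,1],[0.14,-0.015,-0.058,0.002,0,0,1],[0.15,-0.015,-0.058,0.002,0,0,1],[0.154,-0.015,-0.059,0.002,0,0,1],[0.154,-0.015,-0.059,0.002,0,0,1]],
  ],
)

```text
t: 14.4
position: [571.2, 182.2, 132.7]
tcp_rot: [-0.5, -0.037, 0.863, -0.065]
ft_force: [0.5, -0.2, -2.7]
gripper_width: 0.316
```

Run:
```python
from h import *
p=(534.3,131,np.radians(-171.4)); o,M=stand(p); s=onstand(p,[[0,-45,38]])[0]
rel(s+M[:,2]*(6+14)-M[:,0]*1.5,toolR(M[:,0],M[:,2]))
b,_=viewer.snapshot('side');cv2.imwrite('pics/s7.png',cv2.resize(b[200:300,200:310,::-1],None,fx=6,fy=6,interpolation=cv2.INTER_CUBIC))
```

```text
same shift [0.027  0.0001 0.0004] rot [-0.0003 -0.0021 -0.0005] deg 0.1
flip shift [0.027  0.0001 0.0004] rot [ 3.1413e+00 -8.0000e-04  3.3000e-03] deg 180.0
t 14.4 pos [571.2 182.2 132.7] j [0.17 0.6  1.15 0.01 1.92 1.6 ] F [ 0.5 -0.2 -2.7] w 0.316
```

View pics/s7.png

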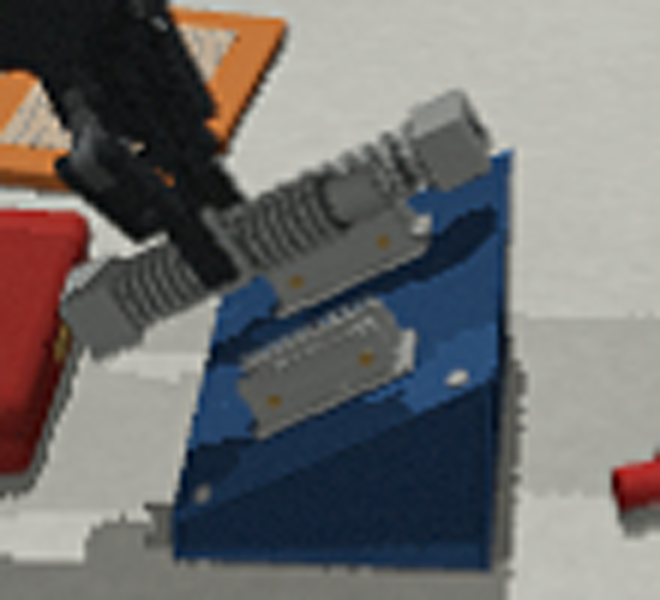

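Run:
```python
from h import *
np.set_printoptions(suppress=True,precision=1)
print(atz('top',[(190,139),(193,157),(252,150),(250,127)],42))
p=(534.3,131,np.radians(-171.4)); print(onstand(p,[[-73,-45,38],[-73,-45,23],[-73,-30,23],[-73,-60,23],[-49,-45,23]]))
```

```text
[[704.3 187.8  42. ]
 [658.3 180.8  42. ]
 [673.   31.4  42. ]
 [731.9  35.3  42. ]]
[[608.9 187.8  56.4]
 [601.5 186.7  43.4]
 [603.7 171.8  43.4]
 [599.2 201.5  43.4]
 [580.9 183.6  55.4]]
```

>>> drive_tool(
  steps=[
    [[0.015,0,0,0,-0.002,0,1],[0.025,0,0,0,-0.002,0,1],[0.027,0,0,0,-0.002,0,1],[0.027,0,0,0,-0.002,0,1]],
  ],
)

```text
t: 14.95
position: [557.9, 180.2, 109.3]
tcp_rot: [-0.499, -0.037, 0.864, -0.065]
ft_force: [0.8, 0.5, -3.3]
gripper_width: 0.321
```

```bash
python3 st.py -45 1.5 6
python3 - <<'E'
from h import *
np.set_printoptions(suppress=True,precision=1)
b,_=viewer.snapshot('side');b=np.ascontiguousarray(b[:,:,::-1])
c=(252.,254.);Mx=cv2.getRotationMatrix2D(c,-25,11); Mx[:,2]+=np.array([390,190])-c
cv2.imwrite('pics/r7.png',np.vstack([cv2.warpAffine(b,Mx,(780,370),flags=cv2.INTER_CUBIC),cv2.warpAffine(cv2.imread('pics/side0.png'),Mx,(780,220),flags=cv2.INTER_CUBIC)]))
p=(534.3,131,np.radians(-171.4))
L=[[0,-45,52],[0,-45,38],[-30,-37,27],[0,-37,27],[30,-37,27],[-30,-53,27],[0,-53,27],[30,-53,27],[-33,-55,24],[33,-55,24]]
print(np.c_[L,proj('side',onstand(p,L))@Mx[:,:2].T+Mx[:,2]])
E
```

```text
gauge-frame mid [-0.41 -0.12 14.01] F gauge [-2.4 -0.4 -2.5] t 14.95 w 0.321 torque [ 0.03 -0.45  0.02]
[[  0.  -45.   52.  341.  104.2]
 [  0.  -45.   38.  351.1 161.1]
 [-30.  -37.   27.  245.4 188. ]
 [  0.  -37.   27.  370.7 189. ]
 [ 30.  -37.   27.  497.8 189.9]
 [-30.  -53.   27.  220.8 221. ]
 [  0.  -53.   27.  347.2 222.2]
 [ 30.  -53.   27.  475.5 223.4]
 [-33.  -55.   24.  207.5 237.1]
 [ 33.  -55.   24.  487.6 239.9]]
```

View pics/r7.png

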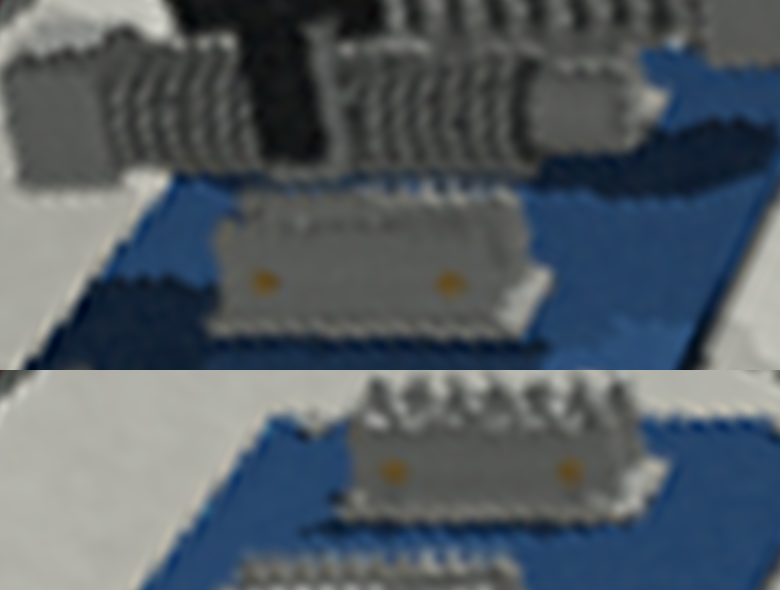

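>>> drive_tool(
  steps=[
    [[0.002,0,0.004,0,0,0,1],[0.006,0,0.007,0,0,0,1],[0.009,0,0.007,0,0,0,1],[0.009,0,0.007,0,0,0,1],[0.009,0,0.007,0,0,0,1]],
  ],
)

```text
t: 15.62
position: [547.6, 178.6, 105.2]
tcp_rot: [-0.499, -0.037, 0.863, -0.065]
ft_force: [0.3, -0.1, -2.1]
gripper_width: 0.316
```

>>> drive_tool(
  steps=[
    [[0.0005,0,0,0,0,0,1],[0.001,0,0,0,0,0,1],[0.001,0,0,0,0,0,1]],
  ],
)

```text
t: 16.0
position: [547.2, 178.6, 104.3]
tcp_rot: [-0.499, -0.037, 0.863, -0.065]
ft_force: [-0.3, 0.6, -3.2]
gripper_width: 0.322
```

```bash
python3 st.py -45 -5.4 6
```

```text
gauge-frame mid [-0.43 -0.11  4.27] F gauge [-1.4 -0.6 -2.9] t 16.0 w 0.322 torque [ 0.05 -0.45  0.  ]
```

>>> drive_tool(
  steps=[
    [[0.0005,0,0,0,0,0,1],[0.001,0,0,0,0,0,1],[0.001,0,0,0,0,0,1]],
  ],
)

```text
t: 16.38
position: [546.7, 178.5, 103.4]
tcp_rot: [-0.499, -0.037, 0.863, -0.065]
ft_force: [0.4, 0.5, -3.1]
gripper_width: 0.316
```

>>> drive_tool(
  steps=[
    [[0.0005,0,0,0,0,0,1],[0.001,0,0,0,0,0,1],[0.001,0,0,0,0,0,1]],
  ],
)

```text
t: 16.75
position: [546.1, 178.4, 102.5]
tcp_rot: [-0.499, -0.037, 0.863, -0.065]
ft_force: [-0.5, -0.6, -3.2]
gripper_width: 0.321
```

```bash
python3 st.py -45 -5.4 6
```

```text
gauge-frame mid [-0.41 -0.12  2.19] F gauge [-1.1  0.5 -3.1] t 16.75 w 0.321 torque [ 0.05 -0.48  0.04]
```

>>> drive_tool(
  steps=[
    [[0.0005,0,0,0,0,0,1],[0.001,0,0,0,0,0,1],[0.001,0,0,0,0,0,1]],
  ],
)

```text
t: 17.12
position: [545.6, 178.3, 101.6]
tcp_rot: [-0.499, -0.037, 0.864, -0.065]
ft_force: [-0.3, 0.1, -2.8]
gripper_width: 0.321
```

>>> drive_tool(
  steps=[
    [[0.0005,0,0,0,0,0,1],[0.001,0,0,0,0,0,1],[0.001,0,0,0,0,0,1]],
  ],
)

```text
t: 17.5
position: [545.3, 178.3, 101.1]
tcp_rot: [-0.499, -0.037, 0.863, -0.065]
ft_force: [3.7, 0.1, 3.2]
gripper_width: 0.321
```

```bash
python3 st.py -45 -5.4 6
```

```text
gauge-frame mid [-0.42 -0.09  0.62] F gauge [-1.6  0.4  4.6] t 17.5 w 0.321 torque [ 0.07 -0.4  -0.03]
```

Run:
```python
from h import *
b,_=viewer.snapshot('side');b=np.ascontiguousarray(b[:,:,::-1])
c=(252.,254.);Mx=cv2.getRotationMatrix2D(c,-25,11); Mx[:,2]+=np.array([390,190])-c
cv2.imwrite('pics/r8.png',cv2.warpAffine(b,Mx,(780,370),flags=cv2.INTER_CUBIC))
```

```text
(no output)
```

View pics/r8.png

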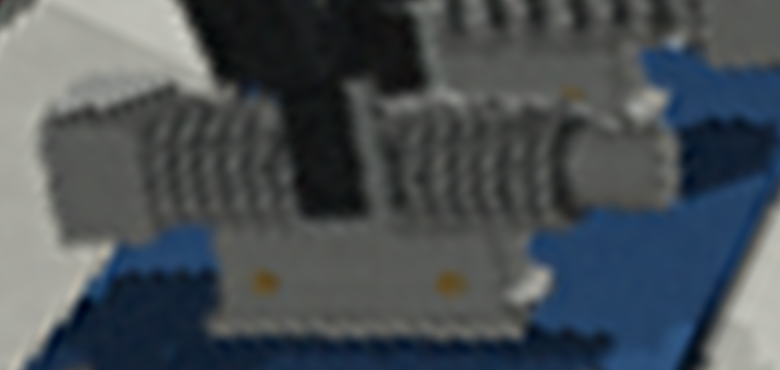

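>>> drive_tool(
  steps=[
    [[0.0,0,0.001,0,0,0,1],[0.0,0,0.002,0,0,0,1],[0.0,0,0.002,0,0,0,1],[0.0,0,0.002,0,0,0,1]],
  ],
)

```text
t: 18.05
position: [543.9, 178.0, 102.0]
tcp_rot: [-0.499, -0.037, 0.863, -0.065]
ft_force: [7.2, 0.3, -0.1]
gripper_width: 0.321
```

```bash
python3 st.py -45 -5.4 6
```

```text
gauge-frame mid [1.29 0.   0.62] F gauge [-6.3  0.8  3.5] t 18.05 w 0.321 torque [ 0.09 -1.3   0.05]
```

>>> drive_tool(
  steps=[
    [[0.0,0,0.001,0,0,0,1],[0.0,0,0.002,0,0,0,1],[0.0,0,0.002,0,0,0,1],[0.0,0,0.002,0,0,0,1]],
  ],
)

```text
t: 18.55
position: [543.6, 177.9, 102.3]
tcp_rot: [-0.501, -0.037, 0.862, -0.065]
ft_force: [18.2, 3.3, -8.5]
gripper_width: 0.319
```

```bash
python3 st.py -45 -5.4 6
```

```text
gauge-frame mid [1.71 0.04 0.72] F gauge [-20.2  -0.5   1.9] t 18.55 w 0.319 torque [ 0.61 -3.69 -0.13]
```

Sliding it raised the lateral force to 20 N at almost no normal force, so the thread is meshed. I'll relax and release.

>>> drive_tool(
  steps=[
    [[0.0,0,-0.0008,0,0.004,0,1],[0.0006,0,-0.0012,0,0.004,0,1],[0.0006,0,-0.0012,0,0.004,0,1]],
  ],
)

```text
t: 18.92
position: [544.3, 178.0, 101.5]
tcp_rot: [-0.503, -0.037, 0.861, -0.065]
ft_force: [4.2, -0.1, 5.2]
gripper_width: 0.318
```

```bash
python3 st.py -45 -5.4 6
```

```text
gauge-frame mid [0.67 0.07 0.49] F gauge [-1.   0.7  6.6] t 18.925 w 0.318 torque [-0.05 -0.25  0.02]
```

>>> drive_tool(
  steps=[
    [[0,0,0,0,0,0,0.2],[0,0,0,0,0,0,-0.2],[0,0,0,0,0,0,-0.3],[0,0,0,0,0,0,-0.3]],
  ],
)

```text
t: 19.42
position: [544.2, 177.9, 101.5]
tcp_rot: [-0.503, -0.037, 0.861, -0.065]
ft_force: [0.1, 0.1, 0.7]
gripper_width: 0.653
```

>>> drive_tool(
  steps=[
    [[-0.03,0,0,0,0,0,-0.3],[-0.08,0,0,0,0,0,-0.3],[-0.13,0,0,0,0,0,-0.3],[-0.18,0,0,0,0,0,-0.3]],
  ],
)

```text
t: 19.92
position: [632.1, 191.3, 259.9]
tcp_rot: [-0.503, -0.037, 0.861, -0.065]
ft_force: [0.5, 0.2, 0.0]
gripper_width: 0.651
```

>>> drive_tool(
  steps=[
    [[0,0.06,0,0,0,0,-0.3],[0,0.12,0,0,0,0,-0.3],[0,0.18,0,0,0,0,-0.3],[0,0.24,0,0,0,0,-0.3],[0,0.3,0,0,0,0,-0.3],[0,0.36,0,0,0,0,-0.3],[0,0.36,0,0,0,0,-0.3],[0,0.36,0,0,0,0,-0.3]],
  ],
)

```text
t: 20.92
position: [685.7, -164.6, 259.8]
tcp_rot: [-0.503, -0.038, 0.861, -0.064]
ft_force: [0.2, 0.8, -0.6]
gripper_width: 0.653
```

Run:
```python
from h import *
np.set_printoptions(suppress=True,precision=2)
b,db=viewer.snapshot('side');t,dt=viewer.snapshot('top')
cv2.imwrite('pics/s9.png',cv2.resize(b[200:300,200:310,::-1],None,fx=6,fy=6,interpolation=cv2.INTER_CUBIC))
cv2.imwrite('pics/t9.png',cv2.resize(t[150:250,165:265,::-1],None,fx=6,fy=6,interpolation=cv2.INTER_CUBIC))
p=(534.3,131,np.radians(-171.4));o,M=stand(p)
for n,d in(('top',dt),('side',db)):
    Q=(cloud(n,d).reshape(-1,3)-o)@M
    for g in(45,-45):
        m=(abs(Q[:,0])<90)&(abs(Q[:,1]-g)<25)&(Q[:,2]>40)&(Q[:,2]<70); P=Q[m]
        k=P[abs(P[:,0])<40]
        # fit line of axis by slices
        pc=np.polyfit(k[:,0],k[:,1],1)
        z=[np.percentile(k[(k[:,0]>a)&(k[:,0]<a+20)][:,2],95) for a in(-40,-20,0,20)]
        print(n,g,len(P),'x',np.percentile(P[:,0],[.5,99.5]),'y',P[:,1].mean(),'slope',pc[0],'ztop',np.array(z))
print(r.observe()['position'],r.observe()['t'])
```

```text
top 45 587 x [-58.44  82.9 ] y 45.1784754627462 slope 0.02465506481552143 ztop [57.28 56.74 55.05 55.56]
top -45 609 x [-65.32  74.69] y -40.672163664714425 slope -0.031872577036451716 ztop [54.85 55.48 55.47 55.51]
side 45 373 x [-57.37  82.37] y 37.916640004396015 slope 0.029229714679656266 ztop [53.92 52.72 52.65 52.69]
side -45 409 x [-66.49  74.47] y -49.695796846744585 slope -0.02222389370098186 ztop [51.87 51.97 51.17 52.41]
[ 685.86 -163.4   260.33] 21.025
```

View pics/s9.png

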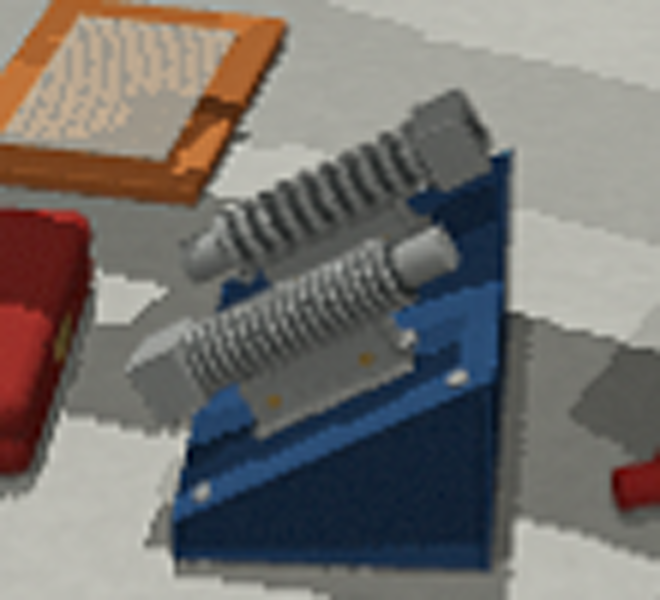

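View pics/t9.png

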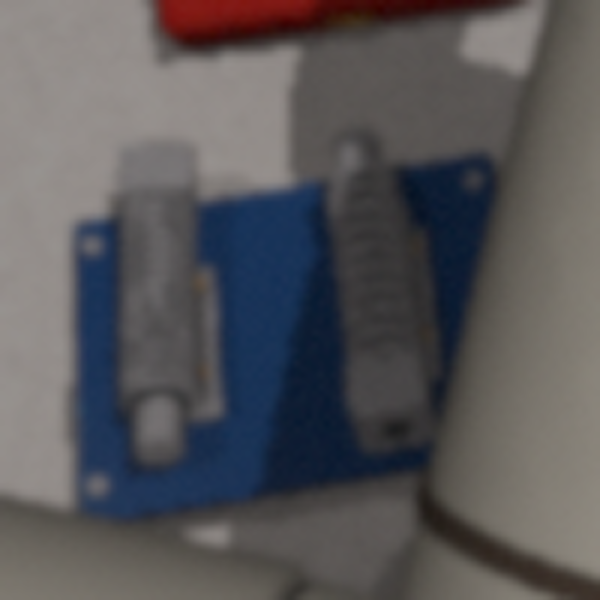

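Run:
```python
from h import *
b,_=viewer.snapshot('side');t,_=viewer.snapshot('top')
p=(534.3,131,np.radians(-171.4))
for n,im in(('top',t),('side',b)):
    rows=[]
    for g in(45,-45):
        A,B=proj(n,onstand(p,[[-80,g,38],[90,g,38]]))
        d=(B-A);ang=np.degrees(np.arctan2(d[1],d[0]));c=(A+B)/2
        k=9
        Mx=cv2.getRotationMatrix2D(tuple(c),ang,k);Mx[:,2]+=np.array([390,130])-c
        I=cv2.warpAffine(np.ascontiguousarray(im[:,:,::-1]),Mx,(780,260),flags=cv2.INTER_CUBIC)
        q=proj(n,onstand(p,[[x,g,38] for x in range(-70,91,20)]))@Mx[:,:2].T+Mx[:,2]
        cv2.polylines(I,[np.int32(q)],False,(0,0,255),1)
        # plate-edges model parallel
        rows.append(I)
    cv2.imwrite(f'pics/ax_{n}.png',np.vstack(rows))
```

```text
(no output)
```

View pics/ax_top.png

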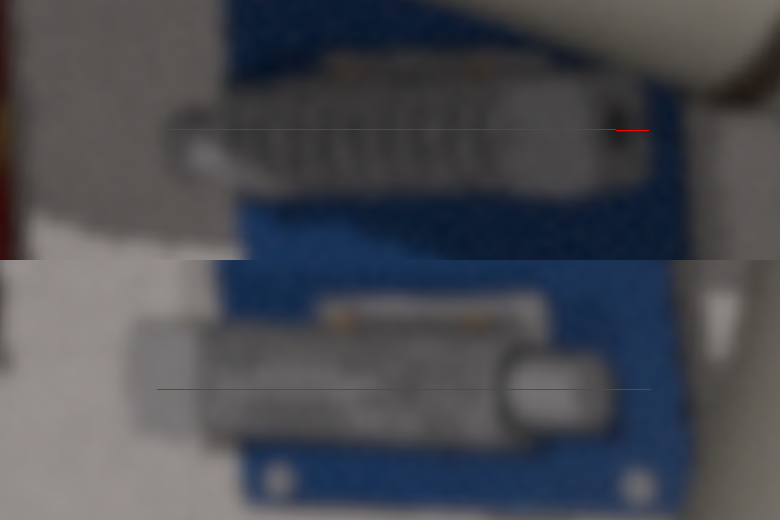

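View pics/ax_side.png

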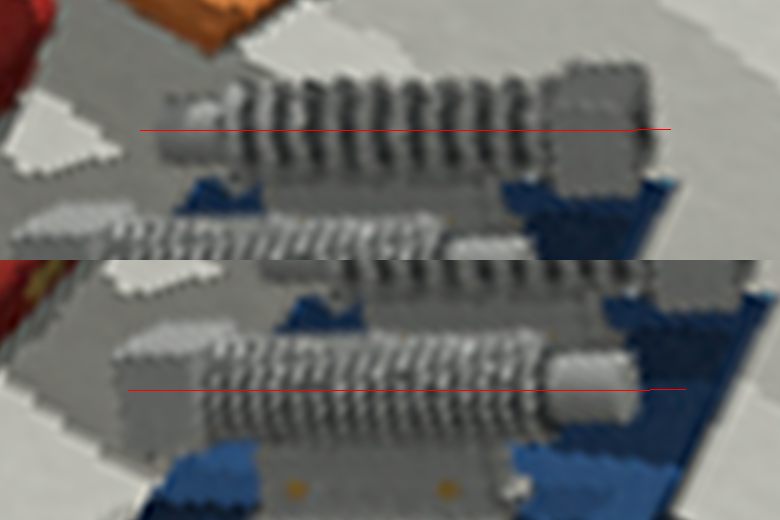

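Run:
```python
from h import *
from scipy.optimize import least_squares
np.set_printoptions(suppress=True,precision=3)
p=(534.3,131,np.radians(-171.4));o,M=stand(p)
for n in('top','side'):
    Q0=(cloud(n,np.load(f'pics/{n}0.npy')).reshape(-1,3)-o)@M
    for g in(45,-45):
        for lo,hi in((16,40),(8,40)):
            k=Q0[(abs(Q0[:,0])<45)&(abs(Q0[:,1]-g)<18)&(Q0[:,2]>lo)&(Q0[:,2]<hi)]
            w,v=np.linalg.eigh(np.cov(k[:,:2].T));a=v[:,1]; print(n,'plates',g,lo,len(k),'mean',k.mean(0),'slope pca',a[1]/a[0],'polyfit',np.polyfit(k[:,0],k[:,1],1)[0],'xr',np.percentile(k[:,0],[1,99]))
    D=[viewer.snapshot(n)[1] for _ in range(4)]
    Q=np.vstack([(cloud(n,d).reshape(-1,3)-o)@M for d in D])
    for g in(45,-45):
        P=Q[(abs(Q[:,1]-g)<25)&(Q[:,2]>42)&(Q[:,2]<70)]
        x0,x1=np.percentile(P[:,0],[.5,99.5]); s=1 if g>0 else -1
        mid=(x0+x1)/2-2*s
        k=P[abs(P[:,0]-mid)<46]; X=k[:,0]-mid
        def f(q):
            r=np.hypot(k[:,1]-q[0]-q[1]*X,k[:,2]-q[2]-q[3]*X)-15
            return np.where(r>0,r,0.3*r)
        q=least_squares(f,[g,0,38,0],loss='soft_l1').x
        # extent based centre of slices
        c=[];xs=[]
        for a in np.arange(-45,45,6):
            y=k[(X>a)&(X<a+6)][:,1]
            if len(y)>15: c.append(np.percentile(y,[3,97]).mean());xs.append(a)
        print(n,'screw',g,'mid x',mid,'fit y,slope,z,slope',q,'edge slope',np.polyfit(xs,c,1))
```

```text
top plates 45 16 119 mean [ 1.862 48.551 25.765] slope pca -0.011456007866528192 polyfit -0.009773145750730829 xr [-30.086  34.181]
top plates 45 8 168 mean [ 4.362 48.659 21.868] slope pca -0.010298509680737864 polyfit -0.008897545066341547 xr [-30.692  34.17 ]
top plates -45 16 141 mean [  3.315 -41.238  24.206] slope pca -0.004962696323649722 polyfit -0.004208957598781621 xr [-31.485  34.068]
top plates -45 8 200 mean [  4.45  -40.914  20.431] slope pca 0.002002840079964306 polyfit 0.001714386900468414 xr [-32.391  35.495]
top screw 45 mid x -80.55451883518077 fit y,slope,z,slope [45.098 -0.05  42.779 -0.1  ] edge slope [-0.037 43.955]
top screw -45 mid x 103.59989982393004 fit y,slope,z,slope [-48.494  -0.136  34.004  -0.037] edge slope [  0.063 -41.51 ]
side plates 45 16 169 mean [ 1.549 43.865 22.347] slope pca -0.021600500330548732 polyfit -0.017554571340253233 xr [-32.109  33.142]
side plates 45 8 241 mean [ 2.284 42.289 19.341] slope pca 0.020894933832626462 polyfit 0.017385958496932055 xr [-32.332  33.453]
side plates -45 16 181 mean [  1.599 -45.083  21.648] slope pca -0.010595136643719404 polyfit -0.00861825575758668 xr [-31.736  32.972]
side plates -45 8 262 mean [  2.166 -46.806  18.74 ] slope pca 0.024416369381055097 polyfit 0.020312522281201888 xr [-31.818  34.187]
side screw 45 mid x -83.14571108133997 fit y,slope,z,slope [44.317 -0.004 41.823 -0.137] edge slope [-0.096 40.99 ]
side screw -45 mid x -82.38152105862585 fit y,slope,z,slope [-39.289  -0.138  48.258  -0.236] edge slope [ -0.222 -37.987]
```

Run:
```python
from h import *
from scipy.optimize import least_squares
np.set_printoptions(suppress=True,precision=3)
p=(534.3,131,np.radians(-171.4));o,M=stand(p)
for n in('top','side'):
    D=[viewer.snapshot(n)[1] for _ in range(4)]
    Q=np.vstack([(cloud(n,d).reshape(-1,3)-o)@M for d in D])
    for g in(45,-45):
        P=Q[(abs(Q[:,0])<90)&(abs(Q[:,1]-g)<25)&(Q[:,2]>41)&(Q[:,2]<70)]
        x0,x1=np.percentile(P[:,0],[.5,99.5]); s=1 if g>0 else -1
        mid=(x0+x1)/2-2*s
        k=P[abs(P[:,0]-mid)<46]; X=k[:,0]-mid
        for wt in(.3,.1):
            def f(q):
                r=np.hypot(k[:,1]-q[0]-q[1]*X,k[:,2]-q[2]-q[3]*X)-15
                return np.where(r>0,r,wt*r)
            q=least_squares(f,[g,0,38,0],loss='soft_l1').x
            print(n,'screw',g,'mid x',mid,'y,slope,z,slope',q)
        c=[];xs=[]
        for a in np.arange(-45,45,6):
            y=k[(X>a)&(X<a+6)][:,1]; c.append(np.percentile(y,[3,97]));xs.append(a)
        c=np.array(c);print('lo edge',np.polyfit(xs,c[:,0],1)[0],'hi edge',np.polyfit(xs,c[:,1],1)[0])
        e=[]
        for a,b in((x0,x0+18),(x1-18,x1)):
            y=P[(P[:,0]>a)&(P[:,0]<b)][:,1];e.append(np.percentile(y,[5,95]).mean())
        print(' ends',e,'slope',(e[1]-e[0])/122)
```

```text
top screw 45 mid x 10.122047530906709 y,slope,z,slope [44.135  0.03  40.658 -0.007]
top screw 45 mid x 10.122047530906709 y,slope,z,slope [44.224  0.028 42.089 -0.008]
lo edge 0.027677750682977006 hi edge 0.03709984899619165
 ends [np.float64(42.68097838656114), np.float64(46.32655093621214)] slope 0.029881742210254157
top screw -45 mid x 7.023288387513638 y,slope,z,slope [-42.567  -0.023  39.987   0.008]
top screw -45 mid x 7.023288387513638 y,slope,z,slope [-42.257  -0.022  41.296   0.008]
lo edge -0.020069962060667648 hi edge -0.01720315259006989
 ends [np.float64(-37.81038600666085), np.float64(-44.20677290453742)] slope -0.05242940080226695
side screw 45 mid x 10.331460768122774 y,slope,z,slope [42.24   0.04  37.83  -0.007]
side screw 45 mid x 10.331460768122774 y,slope,z,slope [41.29   0.043 39.52  -0.013]
lo edge 0.043185594240489615 hi edge 0.07721723427792879
 ends [np.float64(36.51411762667857), np.float64(42.22881697425507)] slope 0.04684179793095491
side screw -45 mid x 6.18387803389043 y,slope,z,slope [-44.637  -0.021  37.184   0.012]
side screw -45 mid x 6.18387803389043 y,slope,z,slope [-45.473  -0.013  38.715   0.023]
lo edge -0.02153382265761495 hi edge -0.03239163819837404
 ends [np.float64(-43.61657398010412), np.float64(-48.64540496039085)] slope -0.041219926067924
```

Run:
```python
from h import *
p=(534.3,131,np.radians(-171.4)); o,M=stand(p)
T=np.array([556.7,88.9,100.5])
rel(T+M[:,2]*60,toolR(M[:,0],M[:,2]))
```

```text
same shift [ 0.123  -0.2701 -0.0007] rot [-0.0006 -0.0099 -0.0003] deg 0.6
flip shift [ 0.123  -0.2701 -0.0007] rot [ 3.1409e+00 -5.0000e-04  1.5600e-02] deg 180.0
t 21.925 pos [ 685.8 -164.7  260.1] j [-0.26  0.79  0.57 -0.25  2.24  1.05] F [-1.1  1.  -0.2] w 0.648
```

>>> drive_tool(
  steps=[
    [[0,-0.06,0,0,0,0,-0.3],[0,-0.12,0,0,0,0,-0.3],[0,-0.18,0,0,0,0,-0.3],[0,-0.23,0,0,0,0,-0.3],[0.03,-0.27,0,0,0,0,-0.3],[0.08,-0.27,0,0,0,0,-0.3],[0.12,-0.27,0,0,0,0,-0.3],[0.122,-0.27,0,0,0,0,-0.3]],
  ],
)

```text
t: 22.92
position: [584.7, 93.3, 152.2]
tcp_rot: [-0.501, -0.038, 0.862, -0.065]
ft_force: [0.5, 0.1, 1.1]
gripper_width: 0.652
```

Run:
```python
from h import *
p=(534.3,131,np.radians(-171.4)); o,M=stand(p)
T=np.array([556.7,88.9,100.5])
rel(T,toolR(M[:,0],M[:,2]))
b,_=viewer.snapshot('side');cv2.imwrite('pics/s10.png',cv2.resize(b[190:290,200:310,::-1],None,fx=6,fy=6,interpolation=cv2.INTER_CUBIC))
```

```text
same shift [ 0.0589  0.0001 -0.0009] rot [-0.0003 -0.0061 -0.0001] deg 0.4
flip shift [ 0.0589  0.0001 -0.0009] rot [ 3.1413e+00 -2.0000e-04  9.7000e-03] deg 180.0
t 22.925 pos [584.7  93.3 152.2] j [ 0.05  0.57  1.15 -0.05  1.94  1.47] F [0.5 0.1 1.1] w 0.652
```

View pics/s10.png

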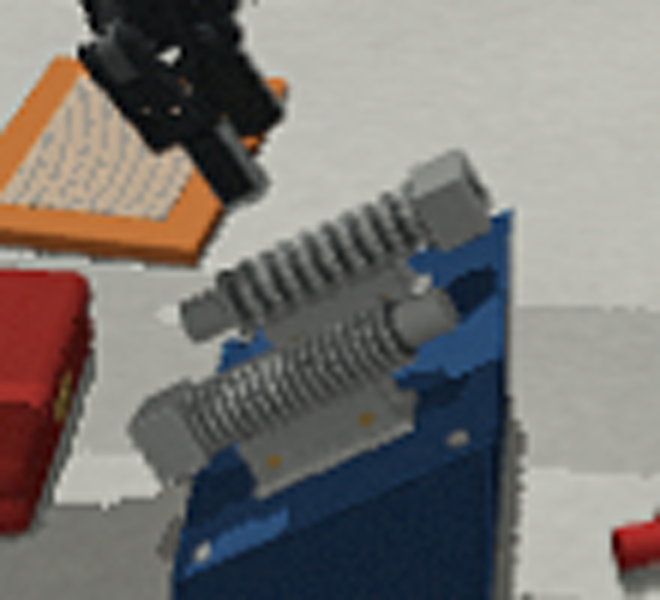

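>>> drive_tool(
  steps=[
    [[0.03,0,0,0,0,0,-0.3],[0.05,0,-0.001,0,0,0,-0.3],[0.058,0,-0.001,0,0,0,-0.3],[0.058,0,-0.001,0,0,0,-0.3]],
  ],
)

```text
t: 23.48
position: [559.4, 89.1, 103.6]
tcp_rot: [-0.503, -0.037, 0.861, -0.065]
ft_force: [0.1, 0.3, -0.1]
gripper_width: 0.65
```

>>> drive_tool(
  steps=[
    [[0,0,0,0,0,0,0.1],[0,0,0,0,0,0,0.25],[0,0,0,0,0,0,0.4],[0,0,0,0,0,0,1],[0,0,0,0,0,0,1]],
  ],
)

```text
t: 24.1
position: [559.9, 89.0, 104.4]
tcp_rot: [-0.504, -0.037, 0.861, -0.065]
ft_force: [3.9, -1.2, 5.4]
gripper_width: 0.316
```

```bash
cat > meas.py <<'E'
from h import *
from scipy.optimize import least_squares
import sys
np.set_printoptions(suppress=True,precision=3)
p=(534.3,131,np.radians(-171.4));o,M=stand(p)
for n in sys.argv[1:]:
    D=[viewer.snapshot(n)[1] for _ in range(2)]
    Q=np.vstack([(cloud(n,d).reshape(-1,3)-o)@M for d in D])
    for g in(45,-45):
        P=Q[(abs(Q[:,0])<90)&(abs(Q[:,1]-g)<25)&(Q[:,2]>41)&(Q[:,2]<58)]
        mid={45:10.2,-45:6.6}[g]
        k=P[abs(P[:,0]-mid)<46]; X=k[:,0]-mid
        # drop the finger zone
        m=(X<-22)|(X>8) if g>0 else abs(X)<99
        k=k[m];X=X[m]
        def f(q):
            r=np.hypot(k[:,1]-q[0]-q[1]*X,k[:,2]-q[2]-q[3]*X)-15
            return np.where(r>0,r,.3*r)
        q=least_squares(f,[g,0,38,0],loss='soft_l1').x
        print(n,g,len(k),'y,slope,z,slope',q,'xr',np.percentile(P[:,0],[.5,99.5]))
E
python3 st.py 45 0 4.6; python3 meas.py side
```

```text
gauge-frame mid [5.65 0.4  5.43] F gauge [-0.5  1.8  6.5] t 24.1 w 0.316 torque [-0.14 -0.25  0.15]
side 45 294 y,slope,z,slope [42.559  0.01  37.42  -0.003] xr [-58.416  82.554]
side -45 509 y,slope,z,slope [-44.814  -0.011  37.152   0.011] xr [-67.308  74.758]
```

>>> drive_tool(
  steps=[
    [[0,0.001,0,0,0,0,1],[0,0.002,0,0,0,0,1],[0,0.002,0,0,0,0,1]],
  ],
)

```text
t: 24.58
position: [560.1, 86.9, 104.3]
tcp_rot: [-0.503, -0.037, 0.861, -0.065]
ft_force: [-1.7, 0.4, 0.6]
gripper_width: 0.318
```

```bash
python3 st.py 45 0 4.6
```

```text
gauge-frame mid [5.71 2.45 5.27] F gauge [ 1.7 -0.7 -0.3] t 24.575 w 0.318 torque [ 0.08 -0.02 -0.07]
```

>>> drive_tool(
  steps=[
    [[0,-0.001,0,0,0,0,1],[0,-0.002,0,0,0,0,1],[0,-0.003,0,0,0,0,1],[0,-0.003,0,0,0,0,1]],
  ],
)

```text
t: 25.08
position: [560.0, 89.5, 104.6]
tcp_rot: [-0.504, -0.037, 0.861, -0.065]
ft_force: [1.4, -4.0, 1.6]
gripper_width: 0.32
```

```bash
python3 st.py 45 0 4.6
```

```text
gauge-frame mid [ 5.57 -0.09  5.64] F gauge [0.1 4.2 1.8] t 25.075 w 0.32 torque [-0.73 -0.35  0.42]
```

>>> drive_tool(
  steps=[
    [[0,-0.001,0,0,0,0,1],[0,-0.002,0,0,0,0,1],[0,-0.002,0,0,0,0,1]],
  ],
)

```text
t: 25.45
position: [559.9, 91.3, 104.8]
tcp_rot: [-0.504, -0.037, 0.86, -0.065]
ft_force: [0.7, -3.8, 2.6]
gripper_width: 0.318
```

```bash
python3 st.py 45 0 4.6
```

```text
gauge-frame mid [ 5.54 -1.93  5.92] F gauge [1.2 3.9 2.3] t 25.45 w 0.318 torque [-0.7  -0.26  0.44]
```

>>> drive_tool(
  steps=[
    [[0,0.0015,0,0,0,0,1],[0,0.003,0,0,0,0,1],[0,0.0044,0,0,0,0,1],[0,0.0044,0,0,0,0,1],[0,0.0044,0,0,0,0,1]],
  ],
)

```text
t: 26.08
position: [560.4, 86.8, 104.6]
tcp_rot: [-0.504, -0.037, 0.861, -0.065]
ft_force: [-4.7, -0.9, -4.2]
gripper_width: 0.316
```

```bash
python3 st.py 45 0 4.6
```

```text
gauge-frame mid [5.67 2.57 5.64] F gauge [ 2.1  0.1 -6. ] t 26.075 w 0.316 torque [-0.02  0.14  0.  ]
```

>>> drive_tool(
  steps=[
    [[0.0003,0.001,0,0,0,0,1],[0.0003,0.002,0,0,0,0,1],[0.0003,0.002,0,0,0,0,1]],
  ],
)

```text
t: 26.45
position: [560.5, 84.7, 104.4]
tcp_rot: [-0.504, -0.036, 0.861, -0.065]
ft_force: [-3.0, 1.6, -2.7]
gripper_width: 0.32
```

```bash
python3 st.py 45 0 4.6
```

```text
gauge-frame mid [5.66 4.67 5.34] F gauge [ 1.1 -2.  -3.7] t 26.45 w 0.32 torque [ 0.13  0.06 -0.13]
```

>>> drive_tool(
  steps=[
    [[0.0005,-0.0012,0,0,0,0,1],[0.001,-0.0024,0,0,0,0,1],[0.001,-0.0024,0,0,0,0,1],[0.001,-0.0024,0,0,0,0,1]],
  ],
)

```text
t: 26.95
position: [560.0, 86.4, 103.8]
tcp_rot: [-0.504, -0.036, 0.86, -0.065]
ft_force: [-1.3, -7.6, 1.4]
gripper_width: 0.318
```

```bash
python3 st.py 45 0 4.6; python3 meas.py side
```

```text
gauge-frame mid [5.65 2.99 4.7 ] F gauge [2.8 7.3 0. ] t 26.95 w 0.318 torque [-1.14  0.08  0.57]
side 45 276 y,slope,z,slope [45.117  0.013 36.571 -0.008] xr [-57.481  82.711]
side -45 503 y,slope,z,slope [-44.52   -0.013  36.991   0.01 ] xr [-66.946  74.381]
```

>>> drive_tool(
  steps=[
    [[0,0,0,0,0,0,1],[0,0,0,0,0,0,0.2],[0,0,0,0,0,0,0],[0,0,0,0,0,0,-0.3],[0,0,0,0,0,0,-0.3],[0,0,0,0,0,0,-0.3]],
  ],
)

```text
t: 27.8
position: [560.0, 86.4, 103.9]
tcp_rot: [-0.504, -0.036, 0.86, -0.065]
ft_force: [0.2, 0.2, -0.3]
gripper_width: 0.648
```

```bash
python3 st.py 45 0 4.6; python3 meas.py side
```

```text
gauge-frame mid [5.64 2.94 4.75] F gauge [-0.4 -0.2 -0.2] t 27.8 w 0.648 torque [ 0.03 -0.25  0.  ]
side 45 246 y,slope,z,slope [45.875  0.02  36.56  -0.005] xr [-58.353  82.815]
side -45 503 y,slope,z,slope [-44.626  -0.025  37.064   0.01 ] xr [-66.548  74.398]
```

>>> drive_tool(
  steps=[
    [[-0.03,0,0,0,0,0,-0.3],[-0.08,0,0,0,0,0,-0.3],[-0.13,0,0,0,0,0,-0.3],[-0.16,0.06,0,0,0,0,-0.3],[-0.16,0.12,0,0,0,0,-0.3],[-0.16,0.18,0,0,0,0,-0.3],[-0.16,0.24,0,0,0,0,-0.3],[-0.16,0.28,0,0,0,0,-0.3]],
  ],
)

```text
t: 28.9
position: [678.7, -181.2, 244.3]
tcp_rot: [-0.504, -0.035, 0.861, -0.065]
ft_force: [1.0, 1.0, -0.6]
gripper_width: 0.646
```

```bash
sed -i 's/m=(X<-22)|(X>8) if g>0 else abs(X)<99/m=abs(X)<99/' meas.py; python3 meas.py side top
python3 - <<'E'
from h import *
t,_=viewer.snapshot('top');b,_=viewer.snapshot('side')
cv2.imwrite('pics/s11.png',cv2.resize(b[200:300,200:310,::-1],None,fx=6,fy=6,interpolation=cv2.INTER_CUBIC))
cv2.imwrite('pics/t11.png',cv2.resize(t[150:250,165:265,::-1],None,fx=6,fy=6,interpolation=cv2.INTER_CUBIC))
print(r.observe()['t'],r.observe()['position'])
E
```

```text
side 45 413 y,slope,z,slope [45.587  0.014 36.761 -0.008] xr [-58.376  82.825]
side -45 504 y,slope,z,slope [-45.176  -0.023  37.293   0.01 ] xr [-67.255  74.592]
top 45 722 y,slope,z,slope [47.911  0.003 39.455 -0.006] xr [-58.656  83.094]
top -45 786 y,slope,z,slope [-42.474  -0.025  40.006   0.008] xr [-65.448  74.861]
29.2 [ 678.89196072 -177.40935788  244.63366693]
```

View pics/t11.png

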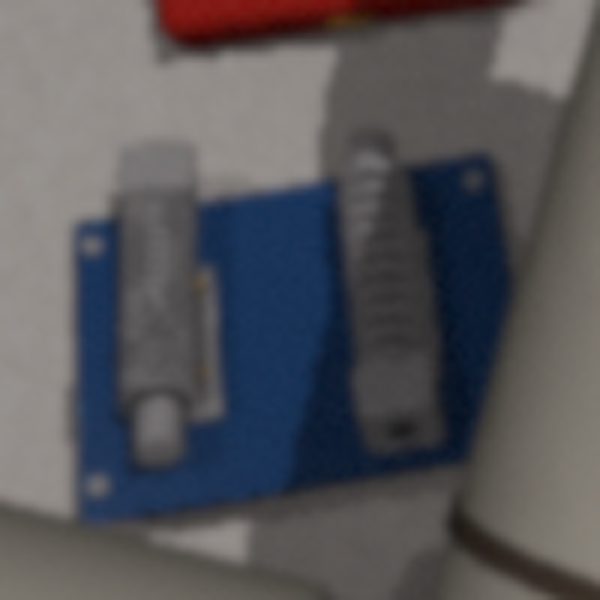

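View pics/s11.png

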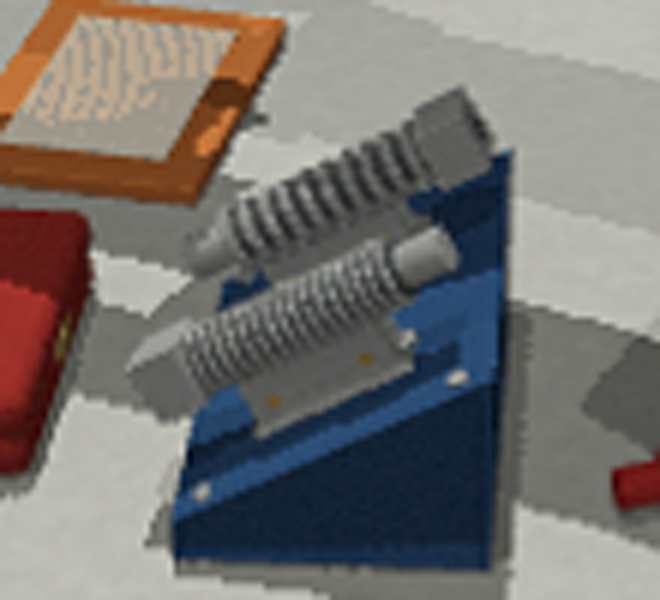

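```bash
python3 -c "
from workcell import close_job
print(close_job())"
```

```text
the job is handed in; nothing more can be done
None
```

Both screws are lying on their gauges, released, and I handed the job in at about 29 s of the 54 s. It reports no verdict.

**What I did**
- I laid the coarse screw on the coarse gauge. It first met the tooth tips, so I slid it up the slope until it dropped about 4.6 mm into the notches.
- I laid the fine screw on the fine gauge, where it went straight in. When I pushed it along the plates, the teeth stopped it at about 20 N, which shows it had meshed.
- The first check showed the coarse screw about 2–3 mm off centre across the plates and turned 0.03–0.04 rad. I gripped it again, found the middle of the plates from the side forces, and released it there.

**Last checks, both cameras**

| | Coarse screw | Fine screw | Required |
|---|---|---|---|
| Height of axis above deck, corrected for camera bias | about 37.5 mm | about 38.0 mm | 38 mm seated, +1.5/−3 |
| Angle to the plates | within about 0.02 rad | about 0.02 rad | below 0.05 rad |
| Position up the slope from the middle | about 9 mm (one pitch) | about 5 mm (one pitch) | within 14.5 mm |

- **Across the plates:** the two screws lie 90.4–90.8 mm apart, against 90 mm for the gauges.
- **Robot:** it ended well clear of both screws. The highest wrist force I read was about 20 N.
- **Other objects:** I never went near the spectacles, mirror, phone or case. I did not measure them again at the end.

**What disagreed:** the two cameras differ by about 2–3 mm in absolute position. How well each screw is centred across the plates is therefore only known to about 1–1.5 mm, against the 3 mm allowed. I did not grip the fine screw again to centre it.

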